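Test the bench supply's residual-current device, then shut and screw down its cover

TASK

Do the routine trip test on the bench supply box: press the test button of the residual-current device so that its lever drops, lift that lever back on, then swing the clear cover shut and fasten it with its captive knob, pushing it in and turning it clockwise until it is tight at its stop. Leave the neighbouring breaker on and don't disturb the things lying around the box.

Things in the scene. Friction and masses are not known exactly. Their poses are not given: they have to be found in the camera images.
- unit: Grey bench supply box, fixed, 190 (x) by 260 (y) by 90 mm. Origin under its centre; x points from its front (three round outlets) to the cover's hinge, y left seen from the front. The row of two devices lies along y on its top, 8 mm behind the centre. The clear cover's hinge line runs along y, 75 mm behind the centre; it opens up and away from the front. Shut, its top is 122 mm above the bench.
- rcd: Residual-current device: white four-pole device 45 (x) by 72 mm (y), face 8 mm above the box's top; in the left or right half of the row. Unlike the breaker beside it, it has a round test button and a narrow lever. Origin: centre of its foot on the box's top; axes as the box's. Lever pivot at (0, -18, 4) mm, button at (-8, 18) mm.
- rcd_lever (a joint): Its lever, rad: 0 = up (on, leaning 29 degrees towards the cover's hinge), 1.0 = dropped (off, leaning 29 degrees to the front). An over-centre spring snaps it to the nearer end (about 2 N at the tip); carried past upright (0.5) it goes over by itself. The test button trips it; lifted back, it stays on.
- rcd_lever_tip (a point): Middle of that lever's tip: black paddle 16 mm wide (y), 7 mm thick, tip 20 mm from its pivot, which lies 4 mm under the device's face.
- test_button (a joint): Test button's travel, m: 0 out, 0.0065 fully in. Takes about 5 N; the lever drops at about 5 mm of travel. Springs back when let go.
- test_button_top (a point): Middle of the top of the test button: grey, round, 10 mm across, standing 8 mm above the device's face, pressed straight down.
- mcb_lever (a joint): Lever of the neighbouring circuit breaker (same white body, no button, black lever 40 mm wide, in the other half of the row), rad: 0 = on, 1.0 = off. It is on and must stay on.
- mcb_lever_tip (a point): Middle of the tip of the breaker's wide lever, 20 mm from its pivot.
- cover (a joint): Opening of the clear cover, rad: 0 shut, 1.7 to 1.9 as found (leaning back a little past upright). Stiff hinge: it stays where it is left; 1 to 4 N at the free edge moves it.
- cover_hinge (a point): Middle of the cover's hinge line, 94 mm above the bench, along the box's y. Axes turn with the cover: x from the free edge to the hinge, z out of its outer face (the top when shut).
- cover_edge (a point): Middle of the cover's free edge at its outer face: 145 mm from the hinge along the cover's -x and 28 mm along its z. The cover is 176 mm wide, a tray 32 mm deep. A pull lip 60 mm wide, 8 mm thick, stands 12 mm out from the middle of the free edge, 12 to 20 mm below the outer face.
- knob_top (a point): Middle of the top of the captive screw-knob: black, knurled, 28 mm across, 17 mm tall, slotted steel cap; on the cover's outer face, on its middle line 22 mm from the free edge, axis square to it. Standing out, its underside is 10 mm and its top 27 mm above the cover.
- knob_push (a joint): How far the knob is pressed in, m: 0 standing out on its spring (2 N rising to 7 N), 0.0078 at most. With the cover shut the thread can be entered at 0.0055 or deeper (press to 0.007); screwed home it stays at 0.006 to 0.007.
- knob_turn (a joint): Turn of the knob, rad, growing clockwise from above (cover shut); starts at -1.1 to 0. Quick thread: between -0.6 and 0.2 it presses into the thread's mouth; elsewhere it stops on the crest at 2 to 4 mm till turned to there. Kept pressed and turned past 0.5 it is caught, sinks 1.2 mm/rad and stays when let go; 1.9 is the stop (tight). Unpressed, it turns idly and springs out. Takes 0.06 N m.
- copper_can: Copper can, 55 mm across, 88 mm tall, loose on the bench beside the box; not part of the work.
- multimeter: Black hand multimeter lying on its back, 145 by 72 by 32 mm, beside the box; not part of the work.
- screwdriver: Screwdriver, 190 mm long, lying beside the box; not part of the work.

How it is judged:
By the outcome, as a careful person would: the job done as asked, in the order asked, and still so for the second after the job is handed in, with the robot touching nothing.
It also fails if it takes over 72 s, if anything falls off the work surface, if the arm or the gripper's body presses on something with over 40 N, if the wrist force passes 120 N, or if a joint passes its speed limit or range.

ROBOT

A 7-joint arm with a two-finger parallel gripper is mounted at the origin on the work surface. World frame = base frame: x ahead of the robot, y to its left, z up, the work surface at z = 0. Lengths are in mm, angles in rad, forces in N, time in s.
With the tool pointing down it reaches from about 400 to 850 mm from the base axis. Payload 6.9 kg.
Tool frame: the origin (TCP) lies between the finger pads; the fingertips stand arm.tcp_to_tips ahead of it and the grasp point (between the pads) lies 8 mm behind it (arm.tcp_to_tips is the distance from the TCP to the fingertips, in mm); z points along the fingers, y is the direction in which the jaws open and shut (so a half turn about z gives the same grasp; the last joint's range is limited). The gripper opens to 85 mm and grips with 20 to 120 N. Pads are 22 mm wide; open, the fingers measure 114 mm over their backs; the gripper's body (76 mm by 85 mm) begins 54 mm behind the grasp point. The pads swing forward as they close: fully open they stand 13 mm farther back than shut.
Start: joints at [1.21, 0.507, -0.238, 1.5, 0.126, 1.149, -0.155], TCP at [280.681, -558.416, 215.675] pointing down, gripper open.
Joint ranges: [-3.08, 3.08], [-0.24, 2.05], [-1.43, 1.35], [0, 2.5], [-1.52, 4.66], [0.17, 1.96], [-2.89, 2.89]. Speed limits (rad/s): [2.39, 2.39, 3.14, 3.14, 3.14, 3.14, 3.14].

INTERFACE

Orientations are given as a 3x3 rotation matrix whose columns are the frame's x, y, z axes.
In Python, from workcell import sense, read_camera, camera_params, close_job, arm gives the robot as it stands.
- The arm moves only by the tool send_rows, never from a script. Its argument "moves" is a list of rows, each an object with "xyz": the shift along the world's x, y, z in m, a list of three; "roll": the turn about the world's z in rad. A call has 1 to 8 rows; each row shifts and turns the commanded pose from where the row before left it; what a row does not reach is not made up. A row lasts 1/12 s, in which the tool goes at most 41.7 mm and 7.16 degrees, less where a joint would pass 70% of its speed; a pose out of reach is approached as far as the arm can. A call with a gripper value outside its range is refused whole. "gripper" is the closure, from 0 (fully open) to 1 (shut), set as the call begins (left out, the last holds). The fingers move at their own pace and stop on an object; "squeeze" is the grip in N (left out, the last holds). Time passes only in rows, so rows that do not move let the fingers close. It gives the time, the measured TCP pose, the force and the opening at its end, in the units of the state.
- sense(): the state, without advancing time (a new reading comes with each control period).
- read_camera(name): name is "scene" or "top" or "wrist"; returns the picture (480x640x3 uint8, blue, green, red); there is no depth.
- camera_params(name): a dict with "K" (3x3 intrinsics, pixels), "origin" and "rotation" of the camera in the world. Camera axes: x right, y down, z forward; pixel columns grow to the right and rows downward; lengths in mm; the calibration is good to about 2 mm. A picture is of the moment at which its call begins: read the wrist's pose just before it. camera_params takes no time and is no camera call; for the wrist camera it gives the pose at the moment of the call.
- close_job(): hands the job in, once; it reports no verdict.
The state is a dict: "time": time; "joint_pos": joint angles; "qd": joint speeds; "effort": joint torques, N m; "ee_pos": TCP position; "tcp_rot": TCP orientation; "ft_force": force on the tool from outside, world axes, zero at the start; "wrist_torque": the same for the moment, N m; "finger_gap": finger opening in mm.
Only numpy, scipy, OpenCV 4.12 (cv2) and the standard library are available. Lean on these libraries where they do the work, as an engineer would, in place of code of your own. Each camera call takes 0.05 s, during which the arm holds its last target.

## Working session

There is one attempt and no reset: what is moved stays moved. The work goes in short steps, Python scripts to look and compute and a tool call to move; the robot and the scene stay as the last step left them, time stands still between calls to the robot, and variables do not carry over. Pictures are saved under pics/ and viewed, and the job is handed in when it is done.

Besides the shell and the picture viewer there is one more tool, called after "Request:" as name(argument=value, ...) on one line, values as JSON. send_rows: Moves the arm, as the interface text tells. Its arguments: {"type":"object","properties":{"moves":{"type":"array"},"gripper":{"type":"number"},"squeeze":{"type":"number"}},"required":["moves"]}

```bash
ls; mkdir -p pics
python3 - <<'E'
from workcell import *
import cv2
print(sense()); print({k:getattr(arm,k) for k in dir(arm) if not k.startswith('_')})
for n in ("scene","top","wrist"):
    p=camera_params(n); print(n,p)
    cv2.imwrite(f"pics/{n}0.png",read_camera(n))
E
```

```text
pics
{'time': 0.0, 'joint_pos': array([ 1.2105099 ,  0.50835694, -0.23753586,  1.50110456,  0.12568855,
        1.14889996, -0.15478588]), 'qd': array([ 0.00076314,  0.00016377,  0.00032283, -0.00042205, -0.0002163 ,
       -0.00048225, -0.00051638]), 'effort': array([ 1.01245871e-03, -6.20584273e+01, -2.18707927e+00, -2.49647856e+01,
        1.24681857e-02,  1.18868187e-02,  3.82303256e-05]), 'ee_pos': array([ 280.41027161, -557.98629442,  214.82796563]), 'tcp_rot': array([[ 8.93453734e-01,  4.49154502e-01, -8.11326514e-04],
       [ 4.49155235e-01, -8.93452329e-01,  1.58470791e-03],
       [-1.31028719e-05, -1.78027475e-03, -9.99998415e-01]]), 'ft_force': array([-0.15653577, -0.27910562,  0.69032237]), 'wrist_torque': array([ 0.01674362, -0.01616528, -0.03765719]), 'finger_gap': 85.38088236660374}
{'Unreachable': <class 'workcell.Unreachable'>, 'tcp_to_tips': 11.0}
scene {'K': array([[445.16120972,   0.        , 316.79473504],
       [  0.        , 445.16120972, 237.67433619],
       [  0.        ,   0.        ,   1.        ]]), 'origin': array([854.55446832, 577.61097135, 744.0124
[... 313 characters left out ...]
   1.        ]]), 'origin': array([ 361.84279331,   31.43349918, 1135.29265977]), 'rotation': array([[ 2.43567627e-03, -9.85040681e-01,  1.72304744e-01],
       [-9.99952761e-01, -7.77796879e-04,  9.68864587e-03],
       [-9.40969223e-03, -1.72320203e-01, -9.84996043e-01]])}
wrist {'K': array([[330.97643289,   0.        , 323.70718946],
       [  0.        , 330.97643289, 242.00339537],
       [  0.        ,   0.        ,   1.        ]]), 'origin': array([ 343.15844739, -525.64628238,  372.7105734 ]), 'rotation': array([[ 4.48015457e-01, -8.58460134e-01, -2.49656463e-01],
       [-8.94025481e-01, -4.30432367e-01, -1.24283612e-01],
       [-7.67696199e-04,  2.78880219e-01, -9.60325588e-01]])}
```

View pics/scene0.png

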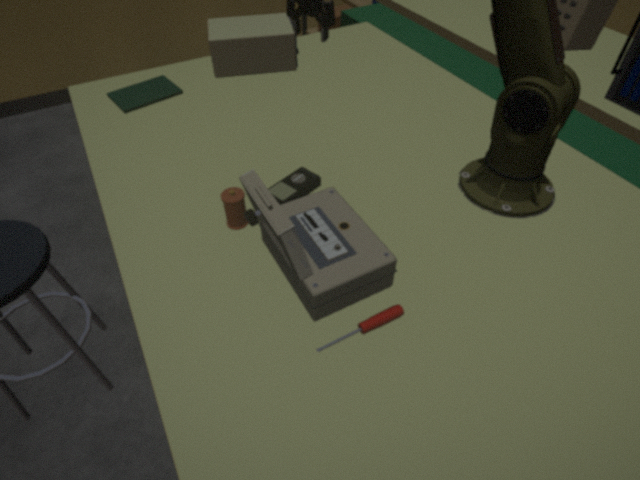

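View pics/top0.png

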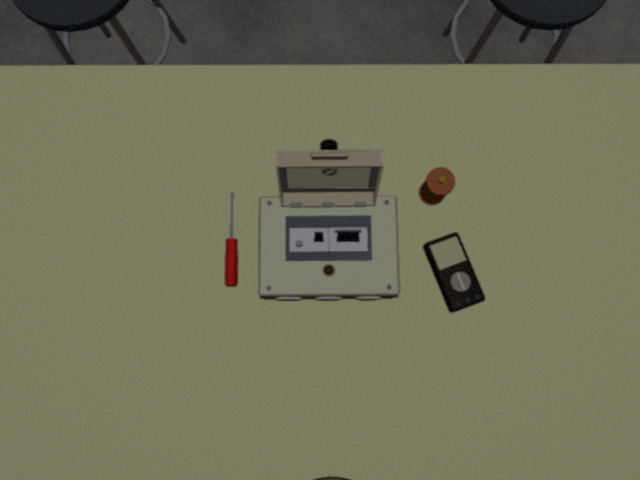

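View pics/wrist0.png

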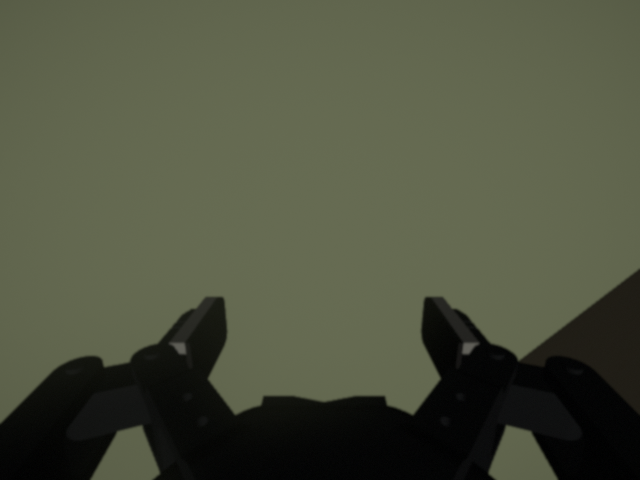

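```bash
cat > h.py <<'E'
from workcell import *
import numpy as np, cv2
def ray(p,uv):
    d=p['rotation']@np.linalg.inv(p['K'])@np.array([uv[0],uv[1],1.]); return p['origin'],d
def onz(p,uv,z):
    o,d=ray(p,uv); return o+d*(z-o[2])/d[2]
def proj(p,X):
    c=p['rotation'].T@(np.asarray(X,float)-p['origin']); q=p['K']@c; return q[:2]/q[2]
E
python3 - <<'E'
from h import *
im=cv2.imread('pics/top0.png'); 
c=im[120:320,200:500]; cv2.imwrite('pics/topz.png',cv2.resize(np.clip(c.astype(float)*1.6,0,255).astype(np.uint8),None,fx=2.6,fy=2.6,interpolation=cv2.INTER_CUBIC))
p=camera_params('top')
for n,uv,z in [('scrFL',(268,288),90),('scrFR',(389,287),90),('scrBR',(387,202),90),('scrBL',(269.5,203),90),('btn',(298.5,244),106),('lev',(319,236),111),('mcb',(348,236),111),('can',(440,175),88)]: print(n,onz(p,uv,z).round(1))
E
```

```text
scrFL [460.5 118.2  90. ]
scrFR [ 462.7 -102.9   90. ]
scrBR [ 622.3 -102.6   90. ]
scrBL [620.3 117.8  90. ]
btn [539.5  62.4 106. ]
lev [553.4  25.  111. ]
mcb [553.5 -27.7 111. ]
can [ 675.3 -204.1   88. ]
```

View pics/topz.png

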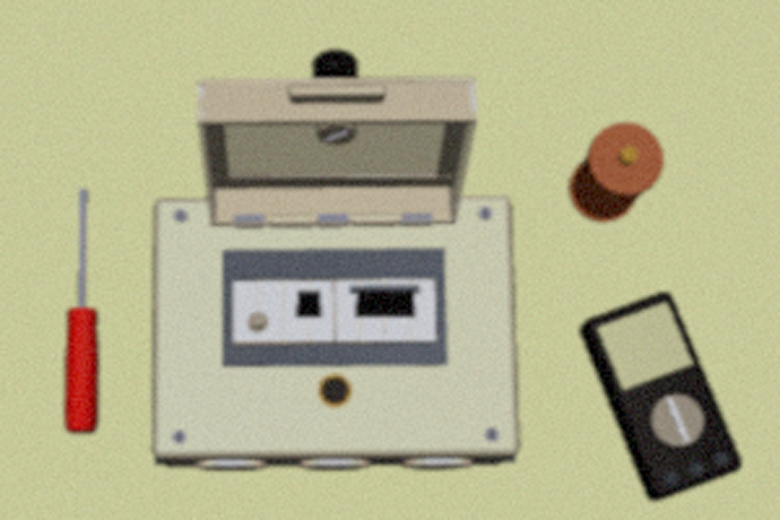

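Request:
send_rows(moves=[{"xyz": [0.01,0.03,0.02],"roll": 0},{"xyz": [0.014,0.034,0.012],"roll": 0},{"xyz": [0.014,0.036,0.012],"roll": 0},{"xyz": [0.014,0.036,0.012],"roll": 0},{"xyz": [0.014,0.036,0.012],"roll": 0},{"xyz": [0.014,0.036,0.012],"roll": 0},{"xyz": [0.014,0.036,0.01],"roll": 0},{"xyz": [0.014,0.036,0],"roll": 0}], gripper=1)

```text
time: 0.82
ee_pos: [389.7, -276.9, 307.6]
tcp_rot: [[0.893, 0.449, 0.002], [0.449, -0.893, -0.002], [0.001, 0.003, -1.0]]
ft_force: [0.7, -0.1, 0.1]
finger_gap: -0.0
```

```bash
python3 -c "
from h import *
s=sense();print(s['joint_pos'].round(3),s['tcp_rot'].round(3))"
```

```text
[ 0.843  0.212 -0.35   1.706  0.077  1.234 -0.63 ] [[ 0.893  0.449  0.002]
 [ 0.449 -0.893 -0.002]
 [ 0.001  0.003 -1.   ]]
```

Request:
send_rows(moves=[{"xyz": [0.012,0.034,0],"roll": 0.12},{"xyz": [0.012,0.034,0],"roll": 0.12},{"xyz": [0.012,0.034,0],"roll": 0.12},{"xyz": [0.012,0.034,0],"roll": 0.12},{"xyz": [0.012,0.034,0],"roll": 0.12},{"xyz": [0.012,0.034,0],"roll": 0.12},{"xyz": [0.012,0.034,0],"roll": 0.12},{"xyz": [0.012,0.034,0],"roll": 0.12}])

```text
time: 1.48
ee_pos: [484.8, -4.8, 305.7]
tcp_rot: [[0.139, 0.99, 0.0], [0.99, -0.139, -0.0], [-0.0, 0.0, -1.0]]
ft_force: [0.9, 0.0, 0.4]
finger_gap: 0.1
```

Request:
send_rows(moves=[{"xyz": [0.0,0.018,0],"roll": 0.12},{"xyz": [0.0,0.01,0],"roll": 0.12},{"xyz": [0,0,0],"roll": 0.12},{"xyz": [0,0,0],"roll": 0.12},{"xyz": [0,0,0],"roll": 0.12},{"xyz": [0,0,0],"roll": 0.12},{"xyz": [0,0,0],"roll": 0.12},{"xyz": [0,0,0],"roll": 0.12}])

```text
time: 2.15
ee_pos: [484.5, 21.5, 305.5]
tcp_rot: [[-0.732, 0.682, -0.0], [0.682, 0.732, -0.0], [0.0, -0.0, -1.0]]
ft_force: [-0.2, -0.7, -0.0]
finger_gap: 0.1
```

Request:
send_rows(moves=[{"xyz": [0,0,0],"roll": 0.12},{"xyz": [0,0,0],"roll": 0.12},{"xyz": [0,0,0],"roll": 0.12},{"xyz": [0,0,0],"roll": 0.12},{"xyz": [0,0,0],"roll": 0.12},{"xyz": [0,0,0],"roll": 0.12},{"xyz": [0,0,0],"roll": 0.04},{"xyz": [0,0,0],"roll": 0}])

```text
time: 2.82
ee_pos: [484.5, 21.3, 305.4]
tcp_rot: [[-1.0, -0.006, -0.001], [-0.006, 1.0, 0.0], [0.001, 0.0, -1.0]]
ft_force: [-0.7, 0.6, 0.2]
finger_gap: -0.3
```

Run:
```python
from h import *
s=sense();print(s['joint_pos'].round(3),s['ee_pos'].round(1),s['tcp_rot'].round(3),s['time'])
p=camera_params('wrist');cv2.imwrite('pics/w1.png',read_camera('wrist'))
import pickle;pickle.dump(p,open('w1.pkl','wb'))
```

```text
[ 0.682  0.348 -1.088  1.687  0.318  1.302  1.108] [484.5  21.3 305.4] [[-1.    -0.006 -0.001]
 [-0.006  1.     0.   ]
 [ 0.001  0.    -1.   ]] 2.8167
```

View pics/w1.png

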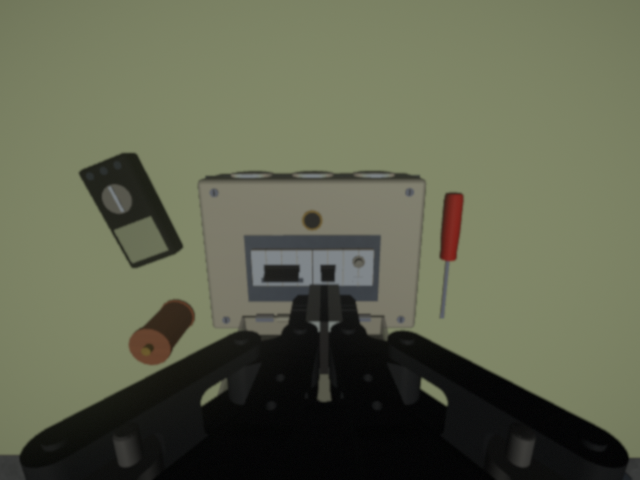

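Run:
```python
from h import *
import pickle
p=pickle.load(open('w1.pkl','rb'))
for n,uv,z in [('sFR',(214,192),90),('sFL',(409,192),90),('sBR',(226,319.5),90),('sBL',(398,319.5),90),('btn',(359,262),106),('lev',(328,273),111),('mcb',(282,273),111),('hole',(312.5,220),90)]: print(n,onz(p,uv,z).round(1))
im=cv2.imread('pics/w1.png')[160:350,190:440]
cv2.imwrite('pics/w1z.png',cv2.resize(np.clip(im*1.6,0,255).astype(np.uint8),None,fx=3,fy=3,interpolation=cv2.INTER_CUBIC))
print(onz(camera_params('top'),(328.5,269.5),90))
```

```text
sFR [ 463.5 -101.7   90. ]
sFL [462.5 117.7  90. ]
sBR [ 623.9 -100.7   90. ]
sBL [622.9 116.1  90. ]
btn [540.6  62.5 106. ]
lev [552.2  27.1 111. ]
mcb [552.5 -25.4 111. ]
hole [495.2   9.   90. ]
[494.74132581   7.46557852  90.        ]
```

View pics/w1z.png

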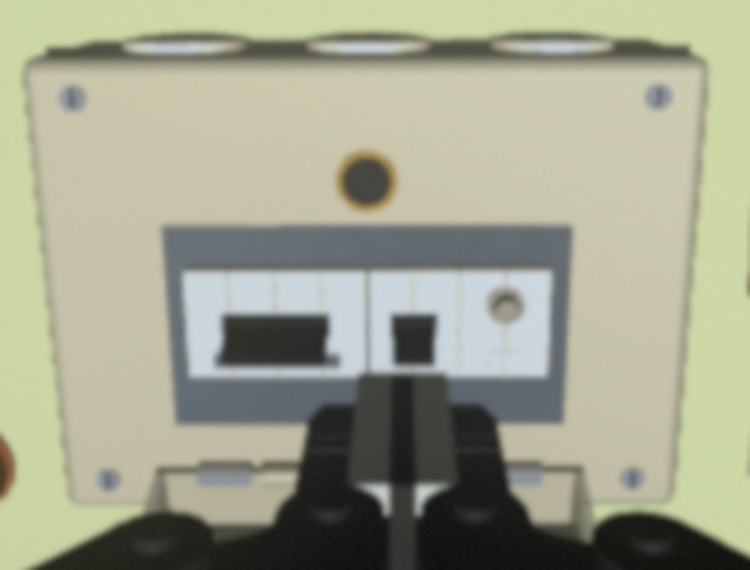

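Request:
send_rows(moves=[{"xyz": [0.019,0.014,-0.03],"roll": 0},{"xyz": [0.019,0.014,-0.03],"roll": 0},{"xyz": [0.019,0.013,-0.03],"roll": 0},{"xyz": [0,0,-0.03],"roll": 0},{"xyz": [0,0,-0.03],"roll": 0},{"xyz": [0,0,-0.028],"roll": 0},{"xyz": [0,0,0],"roll": 0}])

```text
time: 3.45
ee_pos: [538.8, 61.3, 122.8]
tcp_rot: [[-1.0, -0.003, -0.008], [-0.003, 1.0, -0.002], [0.008, -0.002, -1.0]]
ft_force: [-0.8, -0.7, -0.7]
finger_gap: 0.1
```

Run:
```python
from h import *
s=sense();print(s['joint_pos'].round(3),s['ee_pos'].round(1),s['time'])
p=camera_params('wrist');im=read_camera('wrist')
cv2.imwrite('pics/w2.png',np.clip(im*1.6,0,255).astype(np.uint8))
print(onz(p,(323,350),106), proj(p,(541.5,62.3,106)),proj(p,s['ee_pos']-[0,0,11]))
```

```text
[ 0.419  0.614 -0.922  1.836  0.577  0.995  0.825] [538.8  61.3 122.8] 3.45
[585.90494207  61.43419895 106.        ] [324.5852262  281.92852136] [322.71160398 281.42972181]
```

View pics/w2.png

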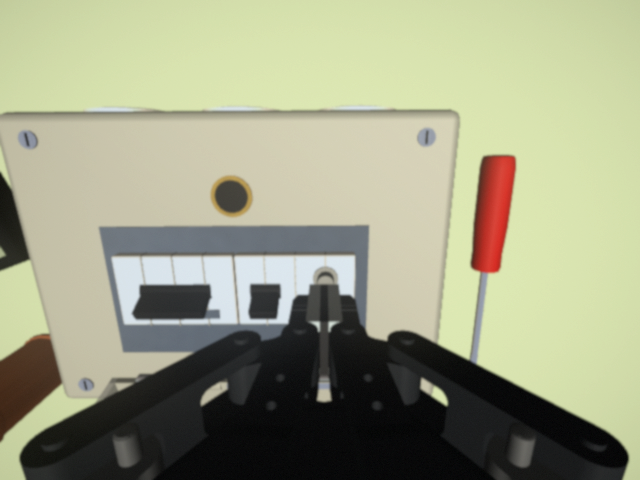

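Request:
send_rows(moves=[{"xyz": [0.001,0.001,-0.004],"roll": 0},{"xyz": [0,0,-0.004],"roll": 0},{"xyz": [0,0,-0.004],"roll": 0},{"xyz": [0,0,0],"roll": 0},{"xyz": [0,0,0],"roll": 0}])

```text
time: 3.92
ee_pos: [543.0, 63.5, 116.3]
tcp_rot: [[-1.0, -0.004, 0.001], [-0.004, 1.0, -0.0], [-0.001, -0.0, -1.0]]
ft_force: [0.5, 0.4, -0.4]
finger_gap: 0.2
```

Run:
```python
from h import *
im=read_camera('wrist')
cv2.imwrite('pics/w3.png',np.clip(im*1.6,0,255).astype(np.uint8))
```

```text
(no output)
```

View pics/w3.png

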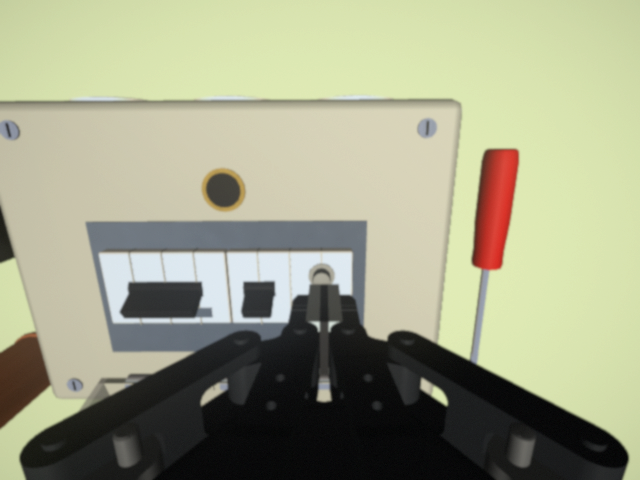

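```bash
python3 - <<'E'
from h import *
p=camera_params('wrist');s=sense();print(s['ee_pos'],p['origin'])
for uv in [(321,263),(321,274),(321,285),(309,274),(333,274)]: print(uv,onz(p,uv,106).round(1))
for dx in (-11,0): print(proj(p,s['ee_pos']+[dx,0,-11]))
E
python3 - <<'E'
import cv2
im=cv2.imread('pics/w3.png')[230:330,230:390];cv2.imwrite('pics/w3z.png',cv2.resize(im,None,fx=5,fy=5,interpolation=cv2.INTER_CUBIC))
E
```

```text
[542.97324613  63.52847137 116.30946855] [470.98378574  63.99351167 274.01683794]
(321, 263) [532.   62.6 106. ]
(321, 274) [538.4  62.6 106. ]
(321, 285) [544.9  62.6 106. ]
(309, 274) [538.4  56.1 106. ]
(333, 274) [538.4  69.1 106. ]
[322.73814311 262.44601304]
[322.70354316 281.27918275]
```

View pics/w3z.png

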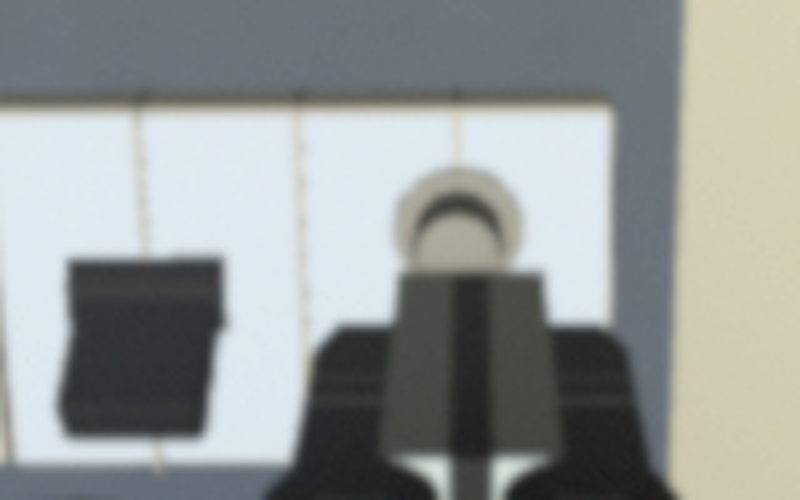

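Request:
send_rows(moves=[{"xyz": [-0.005,-0.001,0.0],"roll": 0},{"xyz": [0,0,-0.002],"roll": 0},{"xyz": [0,0,-0.002],"roll": 0},{"xyz": [0,0,0],"roll": 0},{"xyz": [0,0,0],"roll": 0},{"xyz": [0,0,0],"roll": 0}])

```text
time: 4.47
ee_pos: [537.7, 62.6, 111.6]
tcp_rot: [[-1.0, -0.004, -0.0], [-0.004, 1.0, 0.0], [0.0, 0.0, -1.0]]
ft_force: [0.3, -0.5, 0.4]
finger_gap: 0.1
```

Run:
```python
from h import *
s=sense();print(s['ee_pos'],s['ft_force'])
im=read_camera('wrist')
im=np.clip(im*1.6,0,255).astype(np.uint8)[230:330,230:390];cv2.imwrite('pics/w4z.png',cv2.resize(im,None,fx=5,fy=5,interpolation=cv2.INTER_CUBIC))
```

```text
[537.72749238  62.58543894 111.60915775] [ 0.26841042 -0.50488858  0.37124723]
```

View pics/w4z.png

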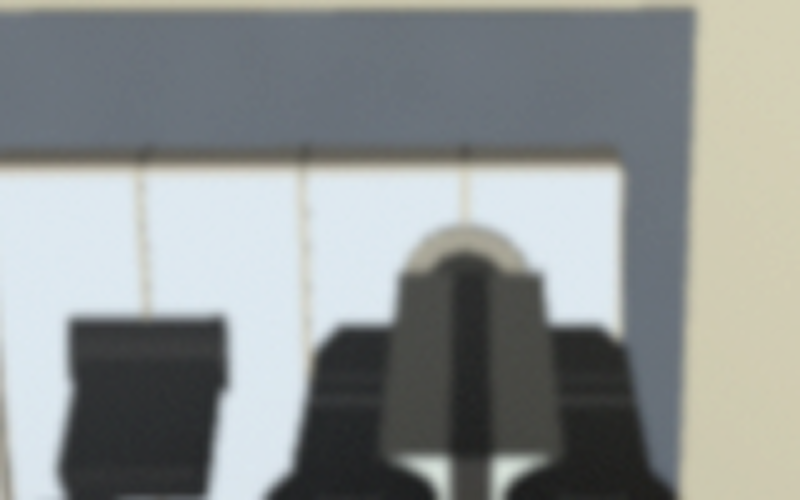

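Request:
send_rows(moves=[{"xyz": [0,0,-0.003],"roll": 0},{"xyz": [0,0,0],"roll": 0},{"xyz": [0,0,0],"roll": 0}])

```text
time: 4.77
ee_pos: [537.6, 62.6, 108.4]
tcp_rot: [[-1.0, -0.004, -0.0], [-0.004, 1.0, -0.0], [0.0, -0.0, -1.0]]
ft_force: [0.4, -0.7, -0.2]
finger_gap: -0.1
```

Request:
send_rows(moves=[{"xyz": [0,0,-0.003],"roll": 0},{"xyz": [0,0,0],"roll": 0},{"xyz": [0,0,0],"roll": 0}])

```text
time: 5.02
ee_pos: [537.6, 62.5, 105.5]
tcp_rot: [[-1.0, -0.004, -0.0], [-0.004, 1.0, -0.0], [0.0, -0.0, -1.0]]
ft_force: [-0.5, 0.7, -0.1]
finger_gap: -0.1
```

Run:
```python
from h import *
im=read_camera('wrist'); sc=read_camera('scene')
a=np.clip(im*1.6,0,255).astype(np.uint8)[230:330,230:390];a=cv2.resize(a,None,fx=4,fy=4,interpolation=cv2.INTER_CUBIC)
cv2.imwrite('pics/w5.png',a)
a=np.clip(sc*1.7,0,255).astype(np.uint8)[150:330,210:410];a=cv2.resize(a,None,fx=3.3,fy=3.3,interpolation=cv2.INTER_CUBIC)
cv2.imwrite('pics/s5.png',a)
```

```text
(no output)
```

View pics/w5.png

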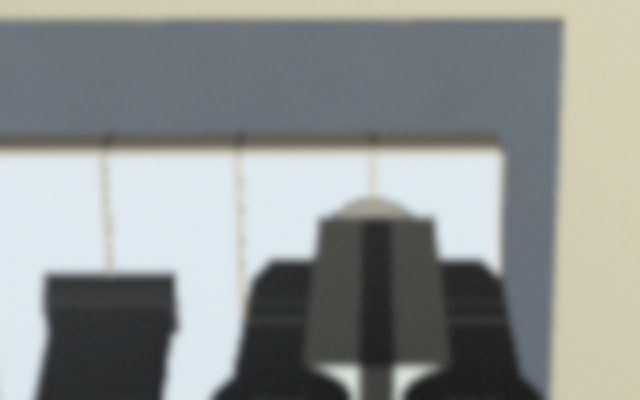

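View pics/s5.png

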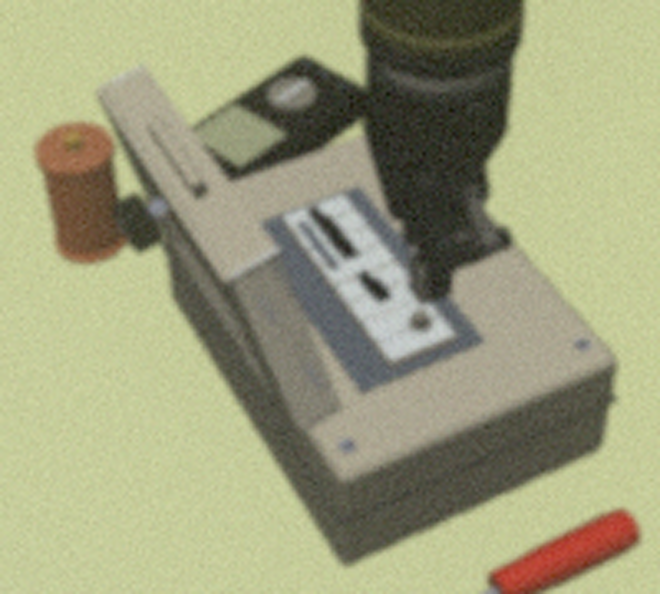

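Run:
```python
from h import *
p=camera_params('scene')
for z in (95,100,106,112,118,124,130): print(z,proj(p,(537.6,62.5,z)),proj(p,(548,62.5,z)))
print('btn', onz(p,(337.5,246.5),106))
```

```text
95 [339.92639983 247.8393344 ] [335.3706921  249.65536446]
100 [339.99917272 246.12029252] [335.42517154 247.93722264]
106 [340.08728412 244.03892411] [335.49113597 245.85687365]
112 [340.17626264 241.93707243] [335.55775206 243.75597322]
118 [340.26612116 239.81443361] [335.6250295 241.6342153]
124 [340.35687278 237.67069775] [335.69297819 239.49128774]
130 [340.44853089 235.50554875] [335.76160824 237.32687213]
btn [545.37909426  65.86889224 106.        ]
```

Request:
send_rows(moves=[{"xyz": [0,0,-0.003],"roll": 0},{"xyz": [0,0,0],"roll": 0},{"xyz": [0,0,0],"roll": 0}])

```text
time: 5.37
ee_pos: [537.6, 62.5, 102.5]
tcp_rot: [[-1.0, -0.004, -0.0], [-0.004, 1.0, -0.0], [0.0, -0.0, -1.0]]
ft_force: [0.5, 0.6, -0.2]
finger_gap: -0.3
```

Request:
send_rows(moves=[{"xyz": [0,0,-0.003],"roll": 0},{"xyz": [0,0,0],"roll": 0},{"xyz": [0,0,0],"roll": 0}])

```text
time: 5.62
ee_pos: [537.6, 62.5, 99.5]
tcp_rot: [[-1.0, -0.004, -0.0], [-0.004, 1.0, -0.0], [0.0, -0.0, -1.0]]
ft_force: [-0.5, 0.2, -0.1]
finger_gap: -0.0
```

Request:
send_rows(moves=[{"xyz": [0,0,-0.002],"roll": 0},{"xyz": [0,0,0],"roll": 0},{"xyz": [0,0,0],"roll": 0}])

```text
time: 5.87
ee_pos: [537.6, 62.5, 97.6]
tcp_rot: [[-1.0, -0.004, -0.0], [-0.004, 1.0, -0.0], [0.0, -0.0, -1.0]]
ft_force: [0.1, 0.5, 0.1]
finger_gap: 0.0
```

Run:
```python
from h import *
im=read_camera('wrist'); sc=read_camera('scene')
a=np.clip(im*1.6,0,255).astype(np.uint8)
cv2.imwrite('pics/w6.png',a)
a=np.clip(sc*2.2,0,255).astype(np.uint8)[200:280,280:400];a=cv2.resize(a,None,fx=6,fy=6,interpolation=cv2.INTER_CUBIC)
cv2.imwrite('pics/s6.png',a)
```

```text
(no output)
```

View pics/w6.png

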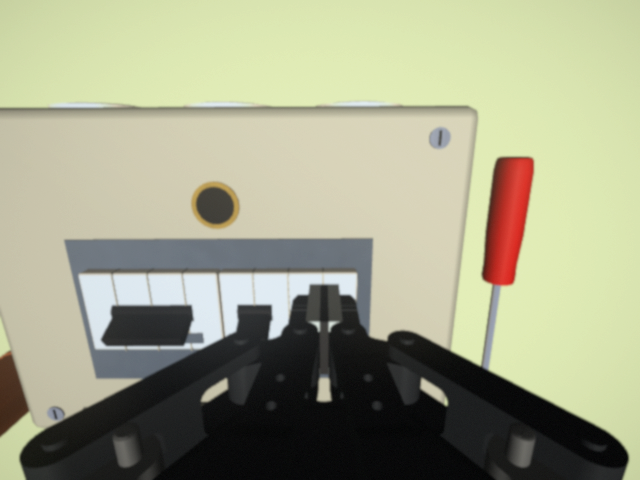

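View pics/s6.png

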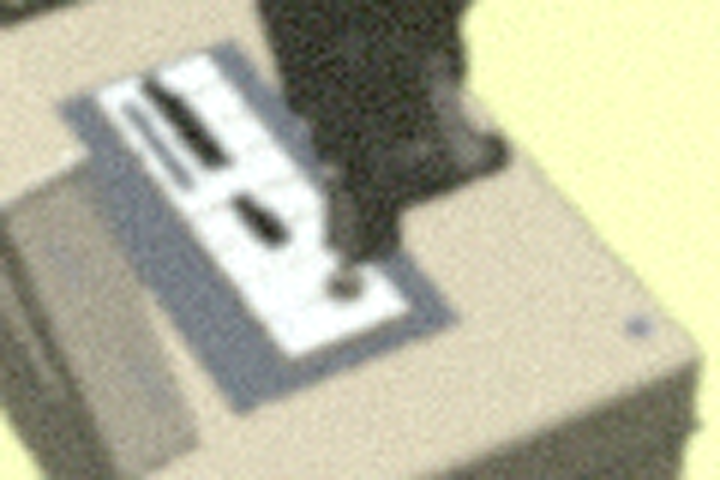

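Request:
send_rows(moves=[{"xyz": [0.001,0,-0.003],"roll": 0},{"xyz": [0,0,0],"roll": 0},{"xyz": [0,0,0],"roll": 0}])

```text
time: 6.22
ee_pos: [538.6, 62.5, 94.5]
tcp_rot: [[-1.0, -0.004, -0.0], [-0.004, 1.0, -0.0], [0.0, -0.0, -1.0]]
ft_force: [1.0, 0.4, 0.3]
finger_gap: -0.1
```

Request:
send_rows(moves=[{"xyz": [0.001,0,-0.003],"roll": 0},{"xyz": [0,0,0],"roll": 0},{"xyz": [0,0,0],"roll": 0}])

```text
time: 6.47
ee_pos: [539.6, 62.6, 91.5]
tcp_rot: [[-1.0, -0.004, -0.0], [-0.004, 1.0, -0.0], [0.0, -0.0, -1.0]]
ft_force: [-0.1, -0.1, -0.4]
finger_gap: 0.0
```

Request:
send_rows(moves=[{"xyz": [0,0,-0.002],"roll": 0},{"xyz": [0,0,0],"roll": 0},{"xyz": [0,0,0],"roll": 0}])

```text
time: 6.72
ee_pos: [539.8, 62.7, 89.7]
tcp_rot: [[-1.0, -0.004, 0.0], [-0.004, 1.0, 0.0], [-0.0, 0.0, -1.0]]
ft_force: [-0.3, -0.3, 0.5]
finger_gap: 0.3
```

Run:
```python
from h import *
im=read_camera('wrist'); sc=read_camera('scene')
a=np.clip(im*1.6,0,255).astype(np.uint8)[220:350,230:390];a=cv2.resize(a,None,fx=4,fy=4,interpolation=cv2.INTER_CUBIC)
cv2.imwrite('pics/w7.png',a)
a=np.clip(sc*2.2,0,255).astype(np.uint8)[200:280,280:400];a=cv2.resize(a,None,fx=6,fy=6,interpolation=cv2.INTER_CUBIC)
cv2.imwrite('pics/s7.png',a)
```

```text
(no output)
```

View pics/w7.png

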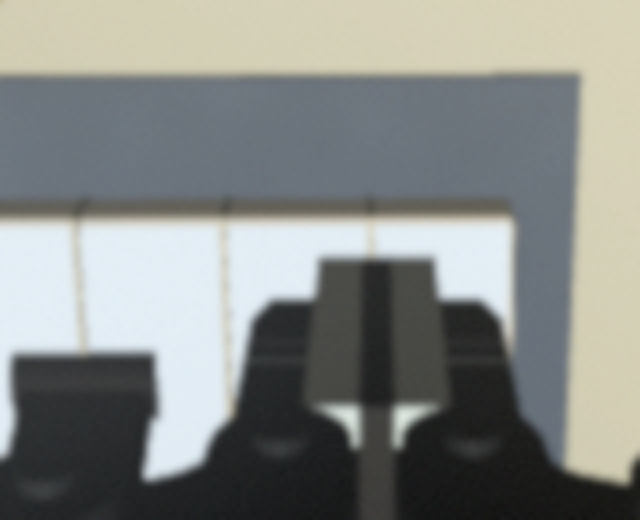

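View pics/s7.png

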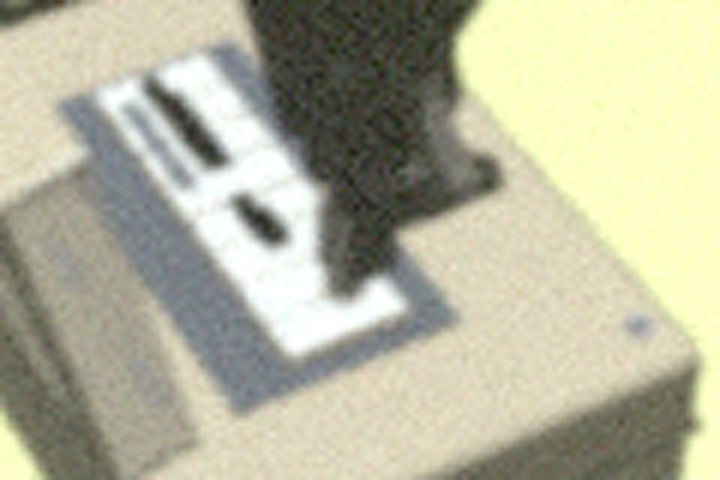

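Request:
send_rows(moves=[{"xyz": [0,0,-0.002],"roll": 0},{"xyz": [0,0,0],"roll": 0},{"xyz": [0,0,0],"roll": 0}])

```text
time: 7.07
ee_pos: [539.8, 62.7, 87.9]
tcp_rot: [[-1.0, -0.004, 0.0], [-0.004, 1.0, -0.0], [-0.0, -0.0, -1.0]]
ft_force: [-1.3, -0.8, 5.4]
finger_gap: 0.1
```

Request:
send_rows(moves=[{"xyz": [0,0,-0.002],"roll": 0},{"xyz": [0,0,0],"roll": 0},{"xyz": [0,0,0],"roll": 0}])

```text
time: 7.32
ee_pos: [539.9, 62.7, 85.8]
tcp_rot: [[-1.0, -0.004, 0.0], [-0.004, 1.0, 0.0], [-0.0, 0.0, -1.0]]
ft_force: [-0.7, 0.5, 3.0]
finger_gap: 0.2
```

Request:
send_rows(moves=[{"xyz": [0,0,-0.002],"roll": 0},{"xyz": [0,0,0],"roll": 0},{"xyz": [0,0,0],"roll": 0}])

```text
time: 7.57
ee_pos: [539.9, 62.7, 84.0]
tcp_rot: [[-1.0, -0.004, 0.001], [-0.004, 1.0, -0.0], [-0.001, -0.0, -1.0]]
ft_force: [-1.9, -0.3, 6.1]
finger_gap: -0.1
```

Run:
```python
from h import *
sc=read_camera('wrist')
a=np.clip(sc*1.6,0,255).astype(np.uint8)[220:350,130:390];a=cv2.resize(a,None,fx=3,fy=3,interpolation=cv2.INTER_CUBIC)
cv2.imwrite('pics/w8.png',a)
```

```text
(no output)
```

View pics/w8.png

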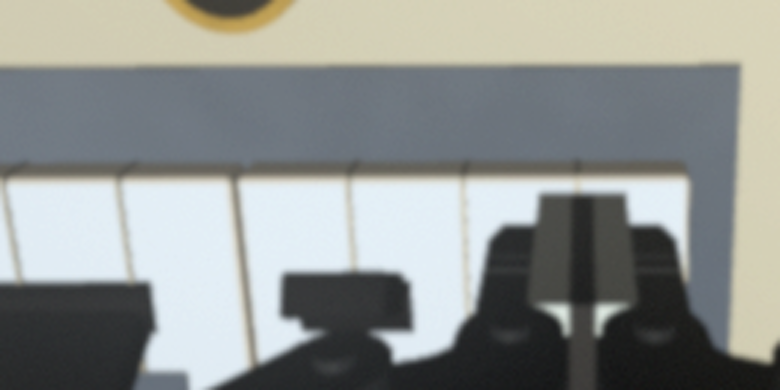

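Request:
send_rows(moves=[{"xyz": [0,0,0.015],"roll": 0},{"xyz": [-0.005,0,0.02],"roll": 0},{"xyz": [-0.01,-0.018,0.005],"roll": 0},{"xyz": [-0.01,-0.018,0],"roll": 0},{"xyz": [0,0,0],"roll": 0},{"xyz": [0,0,0],"roll": 0}])

```text
time: 8.12
ee_pos: [514.1, 25.1, 123.3]
tcp_rot: [[-1.0, -0.002, -0.001], [-0.002, 1.0, -0.001], [0.001, -0.001, -1.0]]
ft_force: [-0.1, -0.2, 0.3]
finger_gap: 0.1
```

Run:
```python
from h import *
s=sense();print(s['ee_pos'])
p=camera_params('wrist');sc=read_camera('wrist')
a=np.clip(sc*1.6,0,255).astype(np.uint8)[200:360,180:440];a=cv2.resize(a,None,fx=3,fy=3,interpolation=cv2.INTER_CUBIC)
cv2.imwrite('pics/w9.png',a)
print(proj(p,(541,26.2,111)),proj(p,(560,26.2,111)))
```

```text
[514.09364906  25.11085168 123.28929304]
[324.59599164 323.61519386] [324.54685307 352.17299322]
```

View pics/w9.png

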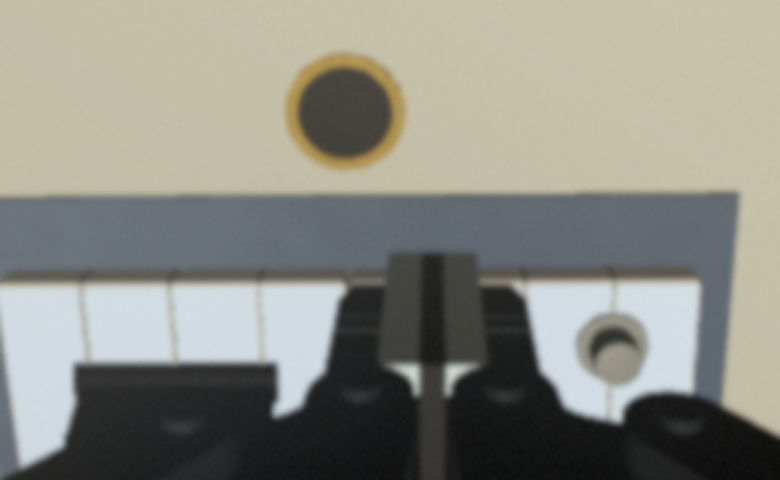

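Run:
```python
from h import *
sc=read_camera('scene')
a=np.clip(sc*2.2,0,255).astype(np.uint8)[180:280,270:410];a=cv2.resize(a,None,fx=5,fy=5,interpolation=cv2.INTER_CUBIC)
cv2.imwrite('pics/s9.png',a)
```

```text
(no output)
```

View pics/s9.png

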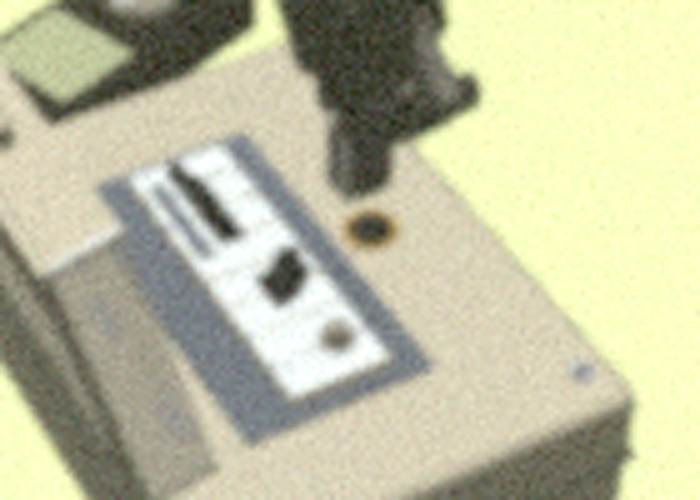

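Request:
send_rows(moves=[{"xyz": [0,0.001,-0.018],"roll": 0},{"xyz": [0,0,-0.018],"roll": 0},{"xyz": [0,0,0],"roll": 0},{"xyz": [0.005,0,0],"roll": 0},{"xyz": [0.005,0,0],"roll": 0},{"xyz": [0.005,0,0],"roll": 0},{"xyz": [0,0,0],"roll": 0}])

```text
time: 8.8
ee_pos: [531.0, 28.1, 88.4]
tcp_rot: [[-1.0, -0.004, 0.001], [-0.004, 1.0, 0.001], [-0.001, 0.001, -1.0]]
ft_force: [-1.5, 0.1, 0.5]
finger_gap: 0.2
```

Request:
send_rows(moves=[{"xyz": [0.004,0,0],"roll": 0},{"xyz": [0.004,0,0],"roll": 0},{"xyz": [0,0,0],"roll": 0},{"xyz": [0,0,0],"roll": 0}])

```text
time: 9.13
ee_pos: [538.2, 27.5, 87.8]
tcp_rot: [[-1.0, -0.004, 0.001], [-0.004, 1.0, 0.0], [-0.001, 0.0, -1.0]]
ft_force: [0.4, 0.3, 0.5]
finger_gap: 0.3
```

Run:
```python
from h import *
sc=read_camera('scene')
a=np.clip(sc*2.2,0,255).astype(np.uint8)[180:280,270:410];a=cv2.resize(a,None,fx=5,fy=5,interpolation=cv2.INTER_CUBIC)
cv2.imwrite('pics/s10.png',a)
```

```text
(no output)
```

View pics/s10.png

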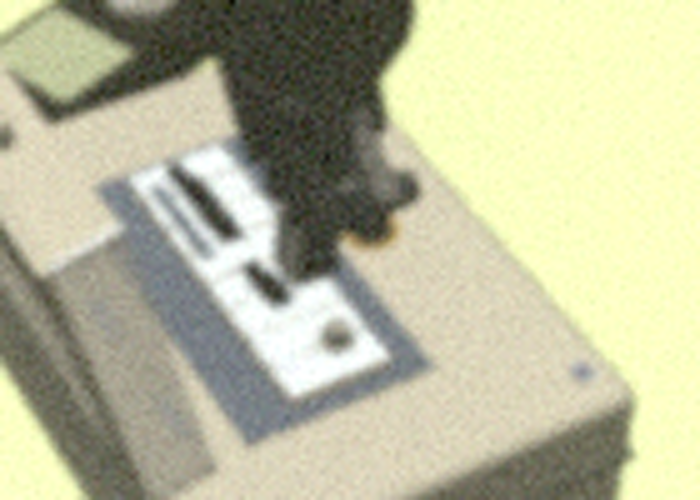

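Request:
send_rows(moves=[{"xyz": [-0.012,0,0],"roll": 0},{"xyz": [-0.012,0,0.01],"roll": 0},{"xyz": [0,0,0.04],"roll": 0},{"xyz": [0,0,0.04],"roll": 0},{"xyz": [0,0.02,0.04],"roll": 0},{"xyz": [0,0.03,0.03],"roll": 0},{"xyz": [0,0.03,0.03],"roll": 0},{"xyz": [0,0,0],"roll": 0}])

```text
time: 9.85
ee_pos: [514.5, 113.3, 280.3]
tcp_rot: [[-1.0, -0.011, 0.009], [-0.011, 1.0, 0.006], [-0.01, 0.006, -1.0]]
ft_force: [0.1, 0.7, -0.3]
finger_gap: 0.0
```

Run:
```python
from h import *
sc=read_camera('scene');tp=read_camera('top')
a=np.clip(sc*2.2,0,255).astype(np.uint8)[150:300,220:410];a=cv2.resize(a,None,fx=4,fy=4,interpolation=cv2.INTER_CUBIC)
cv2.imwrite('pics/s11.png',a)
a=np.clip(tp*1.7,0,255).astype(np.uint8)[120:320,240:420];a=cv2.resize(a,None,fx=3,fy=3,interpolation=cv2.INTER_CUBIC)
cv2.imwrite('pics/t11.png',a)
p=camera_params('top');ps=camera_params('scene')
H=np.array([617.7,8.2,94])
for th in (1.65,1.7,1.75,1.8,1.85,1.9,1.95):
    f=lambda a,n,y: H+[-a*np.cos(th)+n*np.sin(th),y,a*np.sin(th)+n*np.cos(th)]
    print(th,proj(p,f(145,28,0)).round(1),proj(p,f(145,-4,0)).round(1),'scene', proj(ps,f(145,28,88)).round(1),proj(ps,f(145,-4,88)).round(1),proj(ps,f(145,28,-88)).round(1),proj(ps,f(145,-4,-88)).round(1),f(145,28,0).round())
print(sense()['ee_pos'],sense()['joint_pos'].round(2))
```

```text
1.65 [329.8 159.6] [329.9 178. ] scene [289.1 227.5] [306.5 220. ] [249.  169.5] [264.5 163.6] [657.   8. 236.]
1.7 [329.7 155.9] [329.8 173.8] scene [285.2 229.9] [302.6 221.6] [245.6 171.6] [261.  164.9] [664.   8. 234.]
1.75 [329.7 152.3] [329.8 169.7] scene [281.4 232.4] [298.7 223.5] [242.3 173.7] [257.5 166.4] [671.   8. 232.]
1.8 [329.6 148.9] [329.8 165.7] scene [277.7 235. ] [294.8 225.5] [239. 176.] [254.1 168. ] [678.   8. 229.]
1.85 [329.5 145.8] [329.7 161.9] scene [274.1 237.8] [290.9 227.6] [235.9 178.4] [250.7 169.8] [685.   8. 226.]
1.9 [329.5 142.7] [329.7 158.2] scene [270.6 240.6] [287.1 229.9] [232.9 180.9] [247.4 171.8] [691.   8. 222.]
1.95 [329.4 139.9] [329.6 154.6] scene [267.3 243.6] [283.4 232.3] [230.  183.5] [244.1 173.8] [697.   8. 218.]
[513.83300605 106.75283136 275.14079944] [ 0.44  0.44 -1.05  1.66  0.4   1.27  0.89]
```

View pics/s11.png

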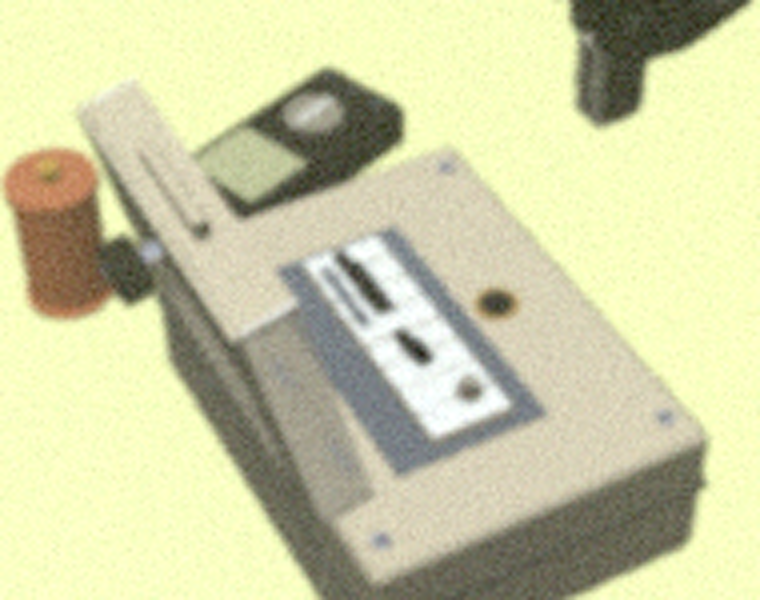

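View pics/t11.png

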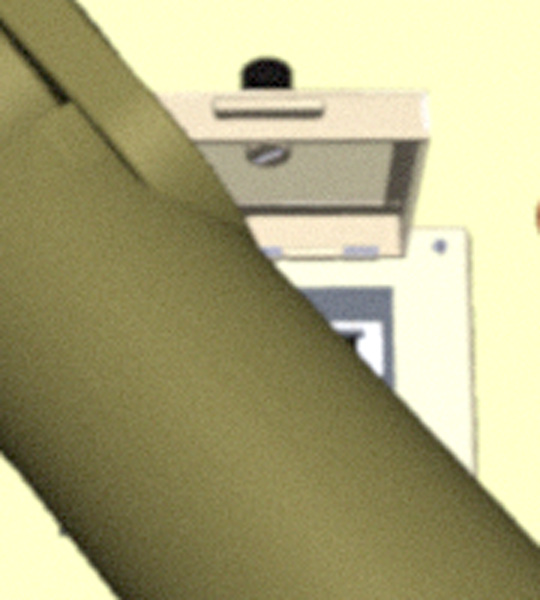

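Request:
send_rows(moves=[{"xyz": [0.03,0,0],"roll": 0},{"xyz": [0.033,0,0],"roll": 0},{"xyz": [0.033,-0.006,0],"roll": 0},{"xyz": [0.033,-0.01,0],"roll": 0},{"xyz": [0.033,-0.01,0],"roll": 0},{"xyz": [0.033,0,0],"roll": 0},{"xyz": [0,0,0],"roll": 0},{"xyz": [0,0,0],"roll": 0}])

```text
time: 10.62
ee_pos: [709.3, 77.4, 270.3]
tcp_rot: [[-1.0, -0.002, -0.004], [-0.002, 1.0, -0.001], [0.004, -0.001, -1.0]]
ft_force: [-0.7, 1.1, -0.9]
finger_gap: 0.1
```

Run:
```python
from h import *
s=sense();print(s['ee_pos'],s['joint_pos'].round(2),s['tcp_rot'].round(3))
sc=read_camera('scene')
a=np.clip(sc*2.,0,255).astype(np.uint8)[100:300,180:410];a=cv2.resize(a,None,fx=3,fy=3,interpolation=cv2.INTER_CUBIC)
cv2.imwrite('pics/s12.png',a)
```

```text
[709.31781627  77.44133696 270.26909149] [ 0.26  0.74 -0.92  1.11  0.57  1.53  1.03] [[-1.    -0.002 -0.004]
 [-0.002  1.    -0.001]
 [ 0.004 -0.001 -1.   ]]
```

View pics/s12.png

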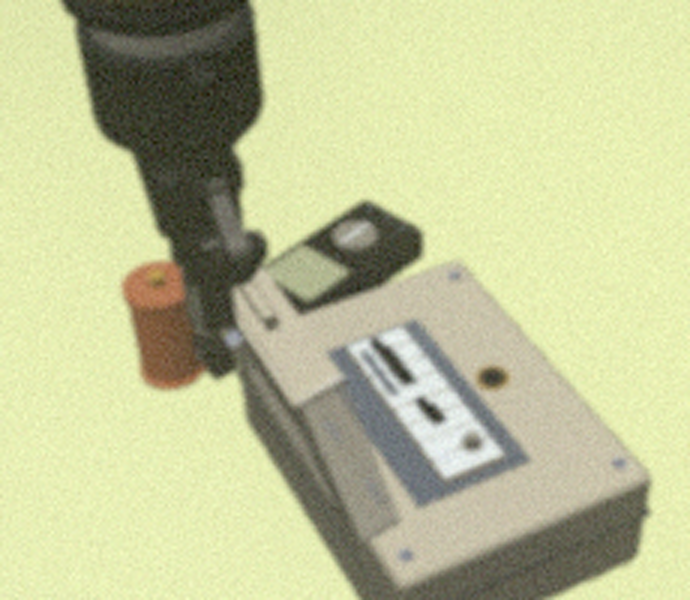

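Request:
send_rows(moves=[{"xyz": [0,0.002,-0.024],"roll": 0},{"xyz": [0,0,-0.024],"roll": 0},{"xyz": [0,0,-0.024],"roll": 0},{"xyz": [0,0,0],"roll": 0},{"xyz": [0,0,0],"roll": 0}])

```text
time: 11.08
ee_pos: [707.3, 80.2, 201.3]
tcp_rot: [[-1.0, -0.005, -0.002], [-0.005, 1.0, -0.001], [0.002, -0.001, -1.0]]
ft_force: [0.4, -0.3, -0.2]
finger_gap: 0.3
```

Run:
```python
from h import *
s=sense();print(s['ee_pos'],s['ft_force'])
sc=read_camera('scene')
a=np.clip(sc*2.,0,255).astype(np.uint8)[100:300,180:410];a=cv2.resize(a,None,fx=3,fy=3,interpolation=cv2.INTER_CUBIC)
cv2.imwrite('pics/s13.png',a)
```

```text
[707.32913929  80.1818846  201.34160247] [ 0.39966045 -0.3147309  -0.21858343]
```

View pics/s13.png

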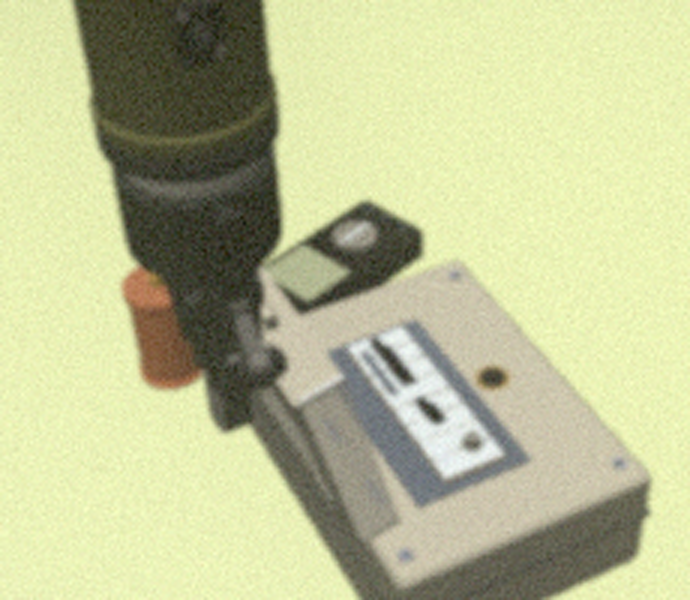

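Request:
send_rows(moves=[{"xyz": [-0.009,0,-0.002],"roll": 0},{"xyz": [-0.009,0,-0.002],"roll": 0},{"xyz": [-0.009,0,-0.002],"roll": 0},{"xyz": [-0.009,0,-0.001],"roll": 0},{"xyz": [-0.009,0,0],"roll": 0},{"xyz": [-0.008,0,0],"roll": 0},{"xyz": [0,0,0],"roll": 0}])

```text
time: 11.72
ee_pos: [655.3, 81.7, 197.4]
tcp_rot: [[-1.0, -0.005, 0.003], [-0.005, 1.0, -0.0], [-0.003, -0.0, -1.0]]
ft_force: [0.5, 1.2, 0.9]
finger_gap: 0.1
```

Run:
```python
from h import *
s=sense();print(s['ee_pos'],s['ft_force'])
sc=read_camera('scene')
a=np.clip(sc*2.,0,255).astype(np.uint8)[100:300,180:410];a=cv2.resize(a,None,fx=3,fy=3,interpolation=cv2.INTER_CUBIC)
cv2.imwrite('pics/s14.png',a)
```

```text
[655.309864    81.67585975 197.417124  ] [0.51988665 1.18069465 0.88959953]
```

View pics/s14.png

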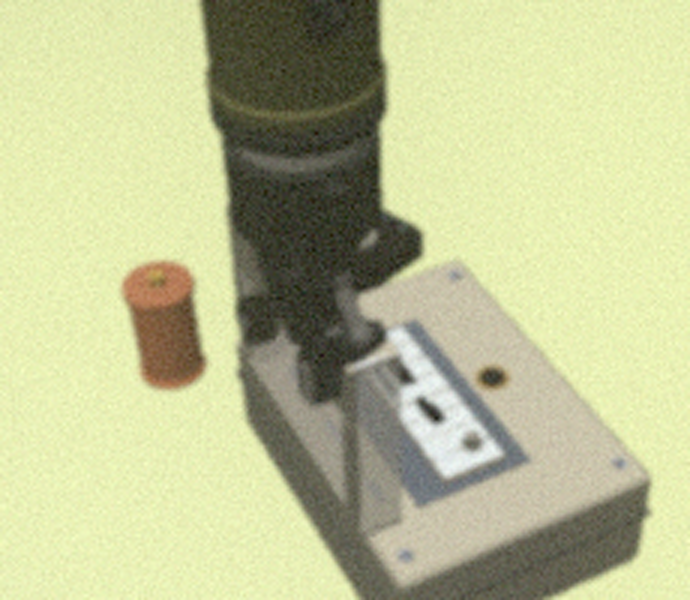

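Request:
send_rows(moves=[{"xyz": [-0.011,-0.002,-0.001],"roll": 0},{"xyz": [-0.011,0,0],"roll": 0},{"xyz": [-0.011,0,0],"roll": 0},{"xyz": [-0.011,0,-0.001],"roll": 0},{"xyz": [-0.011,0,-0.002],"roll": 0},{"xyz": [-0.012,0,-0.004],"roll": 0},{"xyz": [-0.011,0,-0.005],"roll": 0},{"xyz": [0,0,0],"roll": 0}])

```text
time: 12.43
ee_pos: [575.9, 79.1, 181.7]
tcp_rot: [[-1.0, -0.005, -0.002], [-0.005, 1.0, -0.001], [0.002, -0.001, -1.0]]
ft_force: [-0.4, -0.4, -0.7]
finger_gap: -0.1
```

Run:
```python
from h import *
s=sense();print(s['ee_pos'],s['ft_force'])
sc=read_camera('scene')
a=np.clip(sc*2.,0,255).astype(np.uint8)[100:300,180:410];a=cv2.resize(a,None,fx=3,fy=3,interpolation=cv2.INTER_CUBIC)
cv2.imwrite('pics/s15.png',a)
```

```text
[575.8811451   79.06746292 181.72798076] [-0.37990713 -0.42163345 -0.65980433]
```

View pics/s15.png

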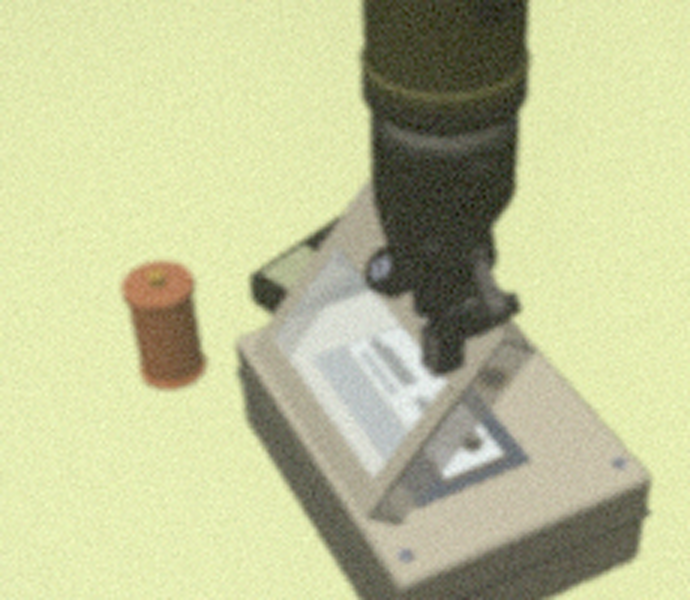

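Request:
send_rows(moves=[{"xyz": [-0.01,0,-0.005],"roll": 0},{"xyz": [-0.009,0,-0.006],"roll": 0},{"xyz": [-0.009,0,-0.007],"roll": 0},{"xyz": [-0.008,0,-0.009],"roll": 0},{"xyz": [-0.008,0,-0.009],"roll": 0},{"xyz": [-0.007,0,-0.009],"roll": 0},{"xyz": [-0.006,0,-0.011],"roll": 0},{"xyz": [0,0,0],"roll": 0}])

```text
time: 13.15
ee_pos: [519.7, 78.8, 124.6]
tcp_rot: [[-1.0, -0.005, -0.003], [-0.005, 1.0, -0.001], [0.003, -0.001, -1.0]]
ft_force: [-1.2, 0.3, -1.0]
finger_gap: -0.3
```

Run:
```python
from h import *
s=sense();print(s['ee_pos'],s['ft_force'])
sc=read_camera('scene')
a=np.clip(sc*2.,0,255).astype(np.uint8)[100:300,180:410];a=cv2.resize(a,None,fx=3,fy=3,interpolation=cv2.INTER_CUBIC)
cv2.imwrite('pics/s16.png',a)
```

```text
[519.73024899  78.7749087  124.59323941] [-1.23002081  0.33840004 -0.97857493]
```

View pics/s16.png

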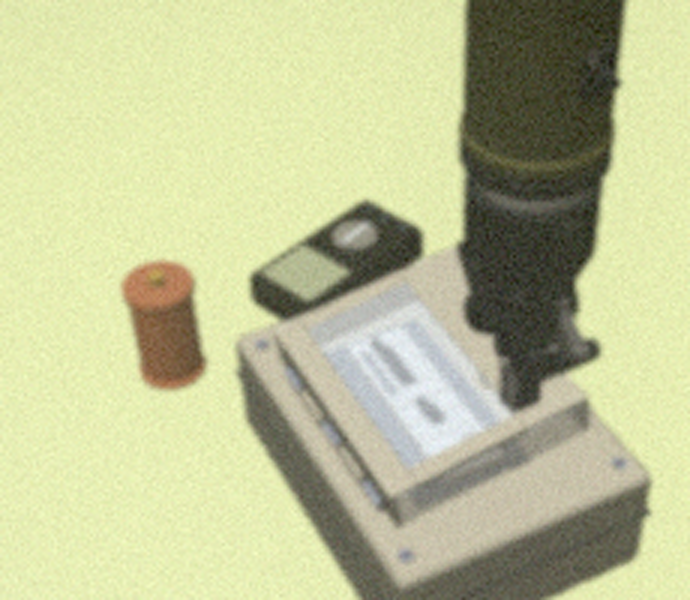

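Request:
send_rows(moves=[{"xyz": [-0.003,0,-0.006],"roll": 0},{"xyz": [-0.002,0,-0.005],"roll": 0},{"xyz": [0,0,-0.004],"roll": 0},{"xyz": [0,0,-0.003],"roll": 0},{"xyz": [0,0,0],"roll": 0},{"xyz": [0,0,0],"roll": 0}])

```text
time: 13.7
ee_pos: [515.8, 79.2, 107.8]
tcp_rot: [[-1.0, -0.004, -0.0], [-0.004, 1.0, 0.0], [0.0, 0.0, -1.0]]
ft_force: [-0.4, -0.6, -0.2]
finger_gap: -0.2
```

Request:
send_rows(moves=[{"xyz": [0,0,-0.003],"roll": 0},{"xyz": [0,0,0],"roll": 0},{"xyz": [0,0,0],"roll": 0}])

```text
time: 13.95
ee_pos: [516.1, 79.4, 106.4]
tcp_rot: [[-1.0, -0.004, 0.002], [-0.004, 1.0, -0.001], [-0.002, -0.001, -1.0]]
ft_force: [-4.1, -2.5, 14.9]
finger_gap: 0.1
```

Request:
send_rows(moves=[{"xyz": [0,0,0.02],"roll": 0},{"xyz": [0,0,0.03],"roll": 0},{"xyz": [-0.01,-0.02,0.03],"roll": 0},{"xyz": [-0.01,-0.03,0.01],"roll": 0},{"xyz": [0,-0.021,0],"roll": 0},{"xyz": [0,0,0],"roll": 0},{"xyz": [0,0,0],"roll": 0}], gripper=0.3, squeeze=60)

```text
time: 14.53
ee_pos: [495.8, 6.7, 195.0]
tcp_rot: [[-1.0, -0.001, 0.0], [-0.001, 1.0, -0.001], [-0.0, -0.001, -1.0]]
ft_force: [0.4, -0.2, -0.2]
finger_gap: 59.7
```

Run:
```python
from h import *
s=sense();print(s['ee_pos'],s['joint_pos'].round(2),s['finger_gap'])
p=camera_params('wrist')
sc=read_camera('wrist');t=read_camera('scene')
cv2.imwrite('pics/w17.png',np.clip(sc*1.6,0,255).astype(np.uint8))
a=np.clip(t*2.,0,255).astype(np.uint8)[100:300,180:410];cv2.imwrite('pics/s17.png',cv2.resize(a,None,fx=3,fy=3,interpolation=cv2.INTER_CUBIC))
print(proj(p,(495,8.3,149)),proj(p,(495,8.3,122)))
```

```text
[495.80457745   6.70772981 194.95914522] [ 0.64  0.48 -1.05  1.86  0.47  1.08  0.98] 59.732625615332516
[325.40112324 258.90561504] [325.25747296 246.69358262]
```

View pics/w17.png

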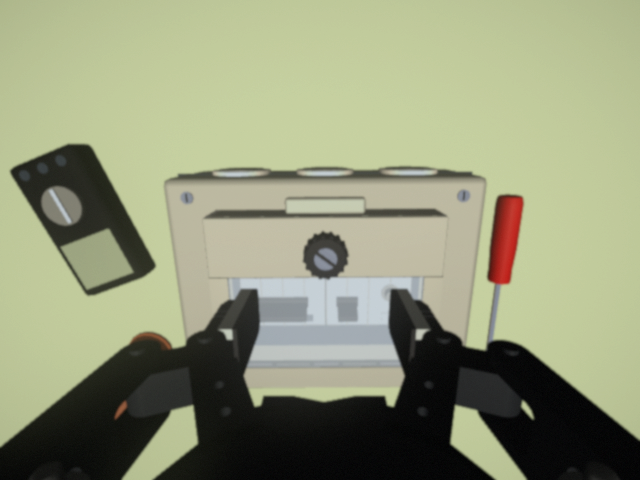

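View pics/s17.png

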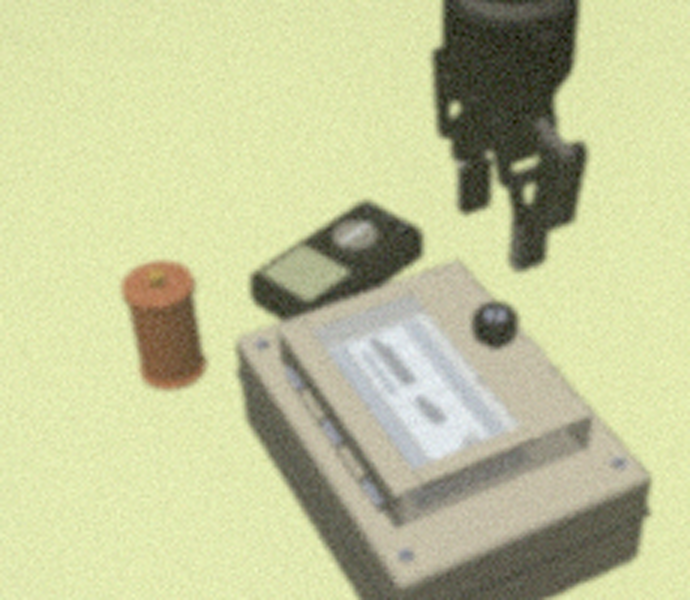

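Request:
send_rows(moves=[{"xyz": [-0.001,0.0015,-0.025],"roll": 0},{"xyz": [0,0,-0.025],"roll": 0},{"xyz": [0,0,-0.02],"roll": 0},{"xyz": [0,0,-0.006],"roll": 0},{"xyz": [0,0,0],"roll": 0},{"xyz": [0,0,0],"roll": 0}])

```text
time: 15.13
ee_pos: [495.0, 10.9, 119.3]
tcp_rot: [[-1.0, -0.006, 0.0], [-0.006, 1.0, 0.001], [-0.0, 0.001, -1.0]]
ft_force: [-0.7, 0.4, 0.5]
finger_gap: 59.9
```

Run:
```python
from h import *
s=sense();print(s['ee_pos'],s['joint_pos'].round(2),s['finger_gap'])
p=camera_params('wrist')
sc=read_camera('wrist')
cv2.imwrite('pics/w18.png',np.clip(sc*1.6,0,255).astype(np.uint8))
```

```text
[494.97002128  10.85927587 119.32134089] [ 0.57  0.56 -0.97  1.97  0.59  0.92  0.87] 59.85211560853902
```

View pics/w18.png

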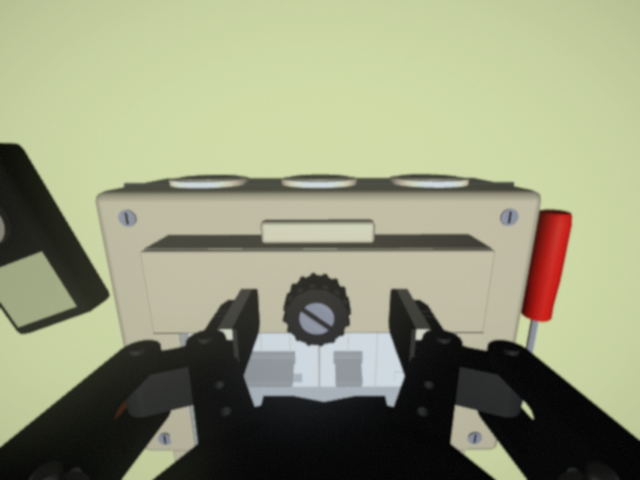

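Request:
send_rows(moves=[{"xyz": [0,-0.0025,-0.001],"roll": 0},{"xyz": [0,0,0],"roll": 0},{"xyz": [0,0,0],"roll": 0}])

```text
time: 15.43
ee_pos: [495.1, 6.9, 118.5]
tcp_rot: [[-1.0, -0.004, 0.001], [-0.004, 1.0, -0.0], [-0.001, -0.0, -1.0]]
ft_force: [-0.1, 0.7, 0.2]
finger_gap: 59.7
```

Request:
send_rows(moves=[{"xyz": [0,0,0],"roll": 0},{"xyz": [0,0,0],"roll": 0},{"xyz": [0,0,0],"roll": 0},{"xyz": [0,0,0],"roll": 0},{"xyz": [0,0,0],"roll": 0},{"xyz": [0,0,0],"roll": 0}], gripper=1, squeeze=60)

```text
time: 15.93
ee_pos: [494.8, 7.5, 118.0]
tcp_rot: [[-1.0, -0.004, 0.0], [-0.004, 1.0, 0.0], [-0.0, 0.0, -1.0]]
ft_force: [-0.7, 1.7, 1.1]
finger_gap: 25.7
```

Run:
```python
from h import *
s=sense();print(s['ee_pos'],s['joint_pos'].round(2),s['finger_gap'])
sc=read_camera('wrist')
cv2.imwrite('pics/w19.png',cv2.resize(np.clip(sc*1.6,0,255).astype(np.uint8)[200:400,180:470],None,fx=2.6,fy=2.6))
```

```text
[494.77760957   7.54400409 118.00895455] [ 0.57  0.56 -0.97  1.97  0.59  0.92  0.88] 25.711143424892903
```

View pics/w19.png

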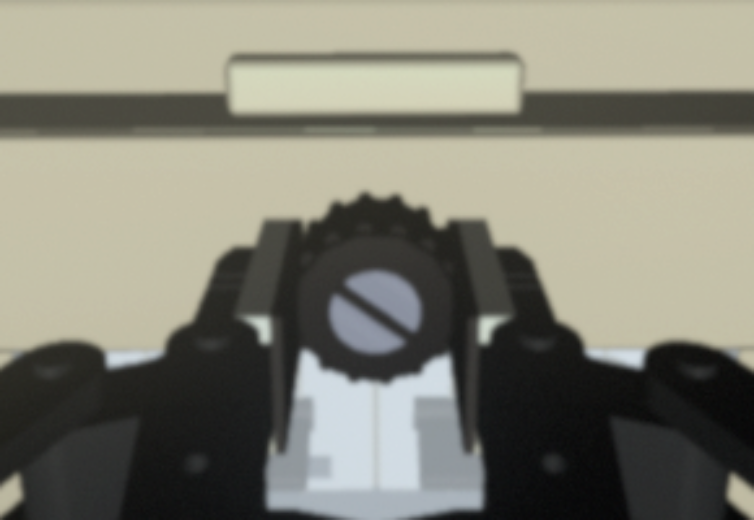

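Request:
send_rows(moves=[{"xyz": [0,0,-0.003],"roll": 0},{"xyz": [0,0,-0.002],"roll": 0},{"xyz": [0,0,-0.002],"roll": 0},{"xyz": [0,0,0],"roll": 0},{"xyz": [0,0,0],"roll": 0}])

```text
time: 16.4
ee_pos: [495.1, 7.6, 114.1]
tcp_rot: [[-1.0, -0.004, 0.003], [-0.004, 1.0, -0.003], [-0.003, -0.003, -1.0]]
ft_force: [-11.7, -2.2, 43.2]
finger_gap: 25.6
```

Request:
send_rows(moves=[{"xyz": [0,0,0.0015],"roll": 0},{"xyz": [0,0,0],"roll": -0.08},{"xyz": [0,0,0],"roll": -0.08},{"xyz": [0,0,0],"roll": 0}])

```text
time: 16.73
ee_pos: [494.8, 7.6, 112.8]
tcp_rot: [[-0.987, 0.159, 0.001], [0.159, 0.987, 0.0], [-0.001, 0.0, -1.0]]
ft_force: [0.3, 3.2, 2.0]
finger_gap: 25.6
```

Request:
send_rows(moves=[{"xyz": [0,0,0],"roll": -0.08},{"xyz": [0,0,0],"roll": -0.08},{"xyz": [0,0,0],"roll": 0}])

```text
time: 16.98
ee_pos: [494.9, 7.8, 112.6]
tcp_rot: [[-0.95, 0.312, 0.001], [0.312, 0.95, 0.0], [-0.0, 0.001, -1.0]]
ft_force: [-1.5, 2.5, 5.5]
finger_gap: 25.8
```

Request:
send_rows(moves=[{"xyz": [0,0,0],"roll": -0.08},{"xyz": [0,0,0],"roll": -0.08},{"xyz": [0,0,0],"roll": 0}])

```text
time: 17.23
ee_pos: [494.9, 7.9, 112.6]
tcp_rot: [[-0.888, 0.46, 0.001], [0.46, 0.888, 0.001], [-0.0, 0.001, -1.0]]
ft_force: [-1.6, 4.4, 5.6]
finger_gap: 25.6
```

Request:
send_rows(moves=[{"xyz": [0,0,-0.0015],"roll": -0.04},{"xyz": [0,0,0],"roll": -0.04},{"xyz": [0,0,0],"roll": 0}])

```text
time: 17.48
ee_pos: [494.9, 8.0, 111.1]
tcp_rot: [[-0.85, 0.527, 0.001], [0.527, 0.85, 0.001], [-0.0, 0.001, -1.0]]
ft_force: [-1.0, 2.8, 6.8]
finger_gap: 25.7
```

Request:
send_rows(moves=[{"xyz": [0,0,0],"roll": -0.1},{"xyz": [0,0,0],"roll": -0.1},{"xyz": [0,0,0],"roll": -0.1},{"xyz": [0,0,0],"roll": 0}])

```text
time: 17.82
ee_pos: [495.1, 8.2, 111.2]
tcp_rot: [[-0.653, 0.757, 0.001], [0.757, 0.653, 0.001], [-0.0, 0.001, -1.0]]
ft_force: [-0.8, 4.2, 5.7]
finger_gap: 25.5
```

Request:
send_rows(moves=[{"xyz": [0,0,0],"roll": -0.1},{"xyz": [0,0,0],"roll": -0.1},{"xyz": [0,0,0],"roll": -0.1},{"xyz": [0,0,0],"roll": -0.1},{"xyz": [0,0,0],"roll": -0.1},{"xyz": [0,0,0],"roll": 0}])

```text
time: 18.32
ee_pos: [495.5, 8.4, 111.3]
tcp_rot: [[-0.211, 0.978, 0.002], [0.978, 0.211, 0.001], [0.001, 0.002, -1.0]]
ft_force: [1.0, 4.9, 6.2]
finger_gap: 25.9
```

Request:
send_rows(moves=[{"xyz": [0,0,0],"roll": -0.1},{"xyz": [0,0,0],"roll": -0.1},{"xyz": [0,0,0],"roll": -0.1},{"xyz": [0,0,0],"roll": -0.1},{"xyz": [0,0,0],"roll": -0.1},{"xyz": [0,0,0],"roll": 0}])

```text
time: 18.82
ee_pos: [495.9, 8.4, 111.4]
tcp_rot: [[0.284, 0.959, 0.002], [0.959, -0.284, 0.001], [0.002, 0.002, -1.0]]
ft_force: [0.7, 4.2, 6.8]
finger_gap: 25.9
```

Run:
```python
from h import *
s=sense();print(s['ee_pos'],s['joint_pos'].round(2),s['wrist_torque'].round(2),np.degrees(np.arctan2(s['tcp_rot'][1,0],s['tcp_rot'][0,0])))
```

```text
[495.92145319   8.43539478 111.44492935] [ 0.23  0.45 -0.43  1.98  0.26  0.76 -0.63] [ 0.93 -0.16 -0.09] 73.51695749220409
```

Request:
send_rows(moves=[{"xyz": [0,0,0],"roll": -0.1},{"xyz": [0,0,0],"roll": -0.1},{"xyz": [0,0,0],"roll": -0.1},{"xyz": [0,0,0],"roll": -0.1},{"xyz": [0,0,0],"roll": 0}])

```text
time: 19.23
ee_pos: [496.3, 8.3, 111.5]
tcp_rot: [[0.635, 0.773, 0.003], [0.773, -0.635, 0.001], [0.003, 0.002, -1.0]]
ft_force: [2.2, 3.2, 7.0]
finger_gap: 25.7
```

Run:
```python
from h import *
s=sense();print(s['ee_pos'],s['joint_pos'].round(2),s['wrist_torque'].round(2),np.degrees(np.arctan2(s['tcp_rot'][1,0],s['tcp_rot'][0,0])))
```

```text
[496.25208474   8.27939752 111.50161165] [ 0.16  0.44 -0.31  1.98  0.19  0.75 -0.96] [ 0.9  -0.32 -0.03] 50.591767333722245
```

Request:
send_rows(moves=[{"xyz": [0,0,0],"roll": -0.1},{"xyz": [0,0,0],"roll": -0.1},{"xyz": [0,0,0],"roll": 0}])

```text
time: 19.48
ee_pos: [496.4, 8.2, 111.5]
tcp_rot: [[0.776, 0.631, 0.003], [0.631, -0.776, 0.001], [0.003, 0.001, -1.0]]
ft_force: [1.6, 3.8, 5.5]
finger_gap: 25.7
```

Run:
```python
from h import *
s=sense();print(s['ee_pos'],s['joint_pos'].round(2),s['wrist_torque'].round(2),np.degrees(np.arctan2(s['tcp_rot'][1,0],s['tcp_rot'][0,0])))
```

```text
[496.38336446   8.1781076  111.49895127] [ 0.12  0.43 -0.26  1.98  0.16  0.74 -1.12] [ 0.88 -0.36 -0.03] 39.127656466115106
```

Request:
send_rows(moves=[{"xyz": [0,0,0],"roll": -0.1},{"xyz": [0,0,0],"roll": 0}])

```text
time: 19.65
ee_pos: [496.5, 8.1, 111.5]
tcp_rot: [[0.835, 0.551, 0.003], [0.551, -0.835, 0.001], [0.003, 0.001, -1.0]]
ft_force: [1.2, 3.7, 5.8]
finger_gap: 25.2
```

Run:
```python
from h import *
s=sense();print(s['ee_pos'],s['ft_force'],s['joint_pos'].round(2),s['wrist_torque'].round(2),np.degrees(np.arctan2(s['tcp_rot'][1,0],s['tcp_rot'][0,0])))
```

```text
[496.45879241   8.11310664 111.512714  ] [1.23392512 3.68480583 5.78114883] [ 0.1   0.43 -0.23  1.98  0.14  0.74 -1.2 ] [ 0.86 -0.45 -0.03] 33.42573055797261
```

Run:
```python
from h import *
sc=read_camera('wrist')
cv2.imwrite('pics/w20.png',cv2.resize(np.clip(sc*1.6,0,255).astype(np.uint8)[200:400,180:470],None,fx=2.6,fy=2.6))
```

```text
(no output)
```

View pics/w20.png

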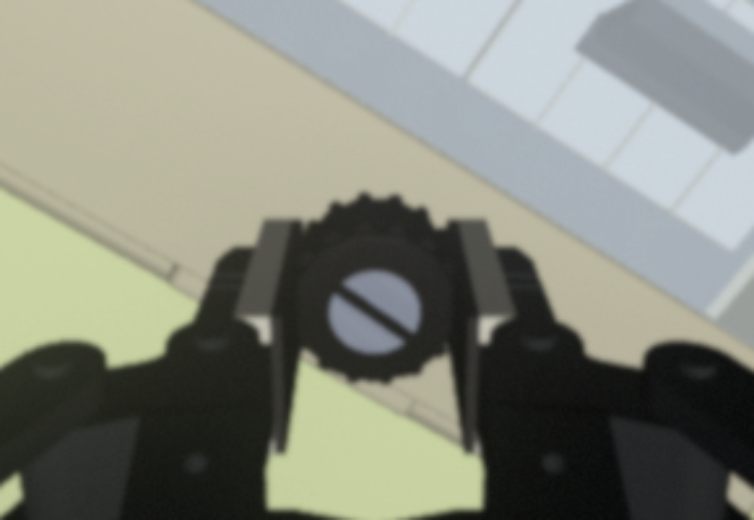

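Request:
send_rows(moves=[{"xyz": [0,0,0],"roll": -0.08},{"xyz": [0,0,0],"roll": 0}])

```text
time: 19.87
ee_pos: [496.5, 8.0, 111.5]
tcp_rot: [[0.875, 0.483, 0.003], [0.483, -0.875, 0.001], [0.003, 0.001, -1.0]]
ft_force: [2.2, 3.4, 6.0]
finger_gap: 25.7
```

```bash
cat > q.py <<'E'
from h import *
s=sense();print(s['ee_pos'].round(1),s['ft_force'].round(1),s['joint_pos'].round(2),s['wrist_torque'].round(2),np.degrees(np.arctan2(s['tcp_rot'][1,0],s['tcp_rot'][0,0])).round(2))
E
python3 q.py
```

```text
[496.5   8.  111.5] [2.2 3.4 6. ] [ 0.08  0.43 -0.21  1.98  0.13  0.74 -1.27] [ 0.79 -0.45 -0.05] 28.91
```

Request:
send_rows(moves=[{"xyz": [0,0,0],"roll": -0.08},{"xyz": [0,0,0],"roll": 0}])

```text
time: 20.03
ee_pos: [496.5, 7.9, 111.5]
tcp_rot: [[0.911, 0.412, 0.003], [0.412, -0.911, 0.001], [0.003, 0.001, -1.0]]
ft_force: [3.2, 3.1, 6.2]
finger_gap: 25.5
```

```bash
python3 q.py
```

```text
[496.5   7.9 111.5] [3.2 3.1 6.2] [ 0.07  0.43 -0.18  1.98  0.11  0.74 -1.33] [ 0.79 -0.42 -0.08] 24.31
```

Request:
send_rows(moves=[{"xyz": [0,0,0],"roll": -0.08},{"xyz": [0,0,0],"roll": 0}])

```text
time: 20.2
ee_pos: [496.5, 7.9, 111.5]
tcp_rot: [[0.941, 0.338, 0.003], [0.338, -0.941, 0.001], [0.003, 0.001, -1.0]]
ft_force: [2.3, 3.3, 7.2]
finger_gap: 25.6
```

```bash
python3 q.py
```

```text
[496.5   7.9 111.5] [2.3 3.3 7.2] [ 0.05  0.43 -0.16  1.98  0.1   0.74 -1.4 ] [ 0.75 -0.45 -0.03] 19.73
```

Request:
send_rows(moves=[{"xyz": [0,0,0],"roll": -0.08},{"xyz": [0,0,0],"roll": -0.08},{"xyz": [0,0,0],"roll": 0}])

```text
time: 20.45
ee_pos: [497.0, 7.7, 111.6]
tcp_rot: [[0.983, 0.183, 0.004], [0.183, -0.983, 0.0], [0.004, 0.001, -1.0]]
ft_force: [3.0, 2.3, 5.9]
finger_gap: 25.4
```

```bash
python3 q.py
```

```text
[497.    7.7 111.6] [3.  2.3 5.9] [ 0.02  0.43 -0.12  1.98  0.07  0.73 -1.53] [ 0.43 -0.76 -0.05] 10.54
```

Request:
send_rows(moves=[{"xyz": [0,0,0],"roll": -0.08},{"xyz": [0,0,0],"roll": -0.08},{"xyz": [0,0,0],"roll": 0}])

```text
time: 20.7
ee_pos: [497.0, 7.4, 111.6]
tcp_rot: [[1.0, 0.024, 0.004], [0.024, -1.0, 0.0], [0.004, 0.0, -1.0]]
ft_force: [3.6, 1.4, 5.3]
finger_gap: 25.4
```

```bash
python3 q.py;  python3 - <<'E'
from h import *
sc=read_camera('wrist')
cv2.imwrite('pics/w21.png',cv2.resize(np.clip(sc*1.6,0,255).astype(np.uint8)[200:400,180:470],None,fx=2.6,fy=2.6))
E
```

```text
[497.    7.4 111.6] [3.6 1.4 5.3] [-0.01  0.43 -0.07  1.98  0.04  0.73 -1.66] [ 0.27 -0.8  -0.05] 1.37
```

View pics/w21.png

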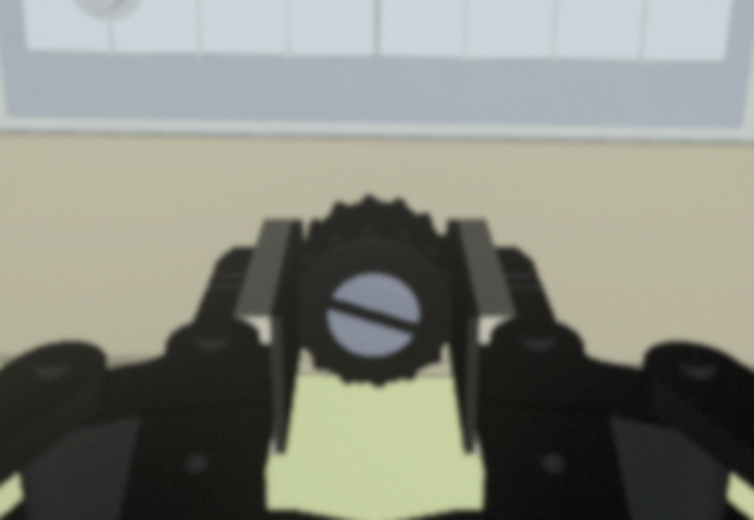

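Request:
send_rows(moves=[{"xyz": [0,0,0],"roll": 0},{"xyz": [0,0,0],"roll": 0},{"xyz": [0,0,0],"roll": -0.05},{"xyz": [0,0,0],"roll": -0.05}], squeeze=110)

```text
time: 21.08
ee_pos: [497.0, 7.3, 111.6]
tcp_rot: [[0.997, -0.072, 0.004], [-0.071, -0.997, -0.0], [0.004, 0.0, -1.0]]
ft_force: [3.4, 1.6, 5.1]
finger_gap: 23.9
```

```bash
python3 q.py; python3 -c "
from h import *
print(sense()['effort'].round(3))"
```

```text
[497.    7.3 111.6] [3.4 1.6 5.1] [-0.03  0.43 -0.04  1.98  0.03  0.73 -1.74] [ 0.1  -0.69  1.21] -4.1
[  2.722 -46.95    1.524 -14.838  -0.552   1.205  -0.246]
```

Request:
send_rows(moves=[{"xyz": [0,0,0],"roll": -0.08},{"xyz": [0,0,0],"roll": -0.08}])

```text
time: 21.25
ee_pos: [499.1, 7.1, 112.2]
tcp_rot: [[0.973, -0.232, 0.009], [-0.232, -0.973, -0.0], [0.008, -0.002, -1.0]]
ft_force: [11.3, -1.8, 5.9]
finger_gap: 22.8
```

```bash
python3 q.py;  python3 - <<'E'
from h import *
print(sense()['effort'].round(3))
sc=read_camera('wrist')
cv2.imwrite('pics/w22.png',cv2.resize(np.clip(sc*1.6,0,255).astype(np.uint8)[200:400,180:470],None,fx=2.6,fy=2.6))
E
```

```text
[499.1   7.1 112.2] [11.3 -1.8  5.9] [-0.07  0.43  0.    1.98 -0.    0.73 -1.87] [-0.01 -2.22 -0.06] -13.43
[  0.769 -46.252  -0.471  -9.324   0.443   4.297   1.641]
```

View pics/w22.png

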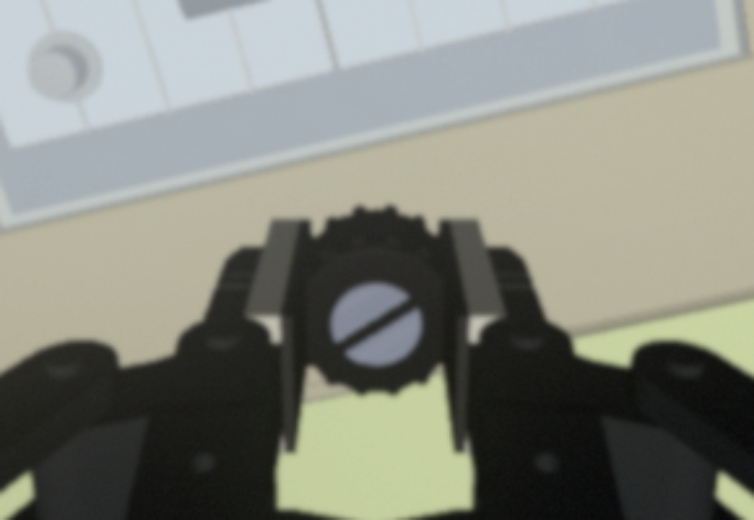

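Request:
send_rows(moves=[{"xyz": [0,0,0],"roll": 0},{"xyz": [0,0,0],"roll": 0},{"xyz": [0,0,0],"roll": 0},{"xyz": [-0.001,0,0.001],"roll": 0.12},{"xyz": [0,0,0.001],"roll": 0.12},{"xyz": [0,0,0],"roll": 0.12},{"xyz": [0,0,0],"roll": 0.12},{"xyz": [0,0,0],"roll": 0}], gripper=0.35, squeeze=60)

```text
time: 21.97
ee_pos: [492.8, 6.8, 112.4]
tcp_rot: [[0.968, 0.249, -0.002], [0.249, -0.968, -0.0], [-0.002, -0.0, -1.0]]
ft_force: [0.6, -0.3, -1.1]
finger_gap: 55.5
```

Request:
send_rows(moves=[{"xyz": [0,0,0],"roll": 0.12},{"xyz": [0,0,0],"roll": 0.12},{"xyz": [0,0,0],"roll": 0.12},{"xyz": [0,0,0],"roll": 0.12},{"xyz": [0,0,0],"roll": 0.12},{"xyz": [0,0,0],"roll": 0.12},{"xyz": [0,0,0],"roll": 0}])

```text
time: 22.55
ee_pos: [493.1, 6.8, 112.4]
tcp_rot: [[0.567, 0.824, -0.002], [0.824, -0.567, -0.0], [-0.001, -0.001, -1.0]]
ft_force: [0.3, 0.0, 0.2]
finger_gap: 55.5
```

```bash
python3 q.py;  python3 - <<'E'
from h import *
p=camera_params('wrist')
sc=read_camera('wrist')
cv2.imwrite('pics/w23.png',cv2.resize(np.clip(sc*1.6,0,255).astype(np.uint8)[200:400,180:470],None,fx=2.6,fy=2.6))
for z in (142,149): 
  q=proj(p,(495,8.3,z)); print(q,(q-[180,200])*2.6)
t=read_camera('scene')
a=np.clip(t*2.,0,255).astype(np.uint8)[100:300,180:410];cv2.imwrite('pics/s23.png',cv2.resize(a,None,fx=3,fy=3,interpolation=cv2.INTER_CUBIC))
E
```

```text
[493.1   6.8 112.4] [0.3 0.  0.2] [ 0.18  0.44 -0.34  1.98  0.21  0.76 -0.89] [-0.01 -0.03 -0.03] 55.44
[327.77034823 312.37362725] [384.20290539 292.17143085]
[327.96912542 320.64649078] [384.7197261  313.68087602]
```

View pics/w23.png

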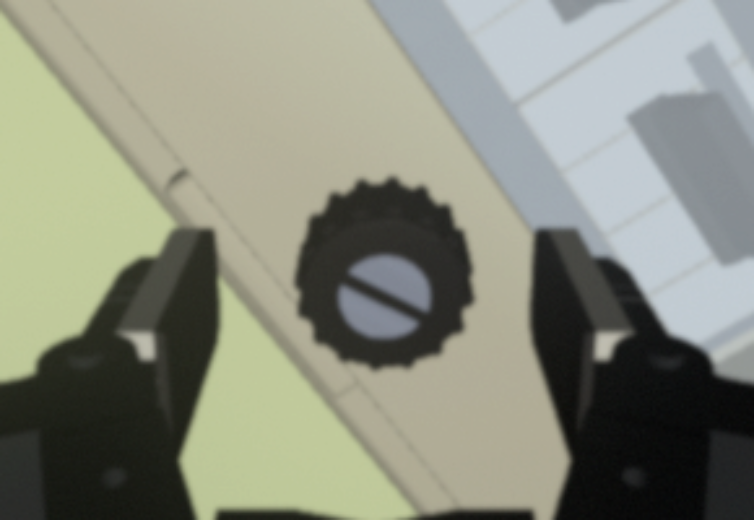

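View pics/s23.png

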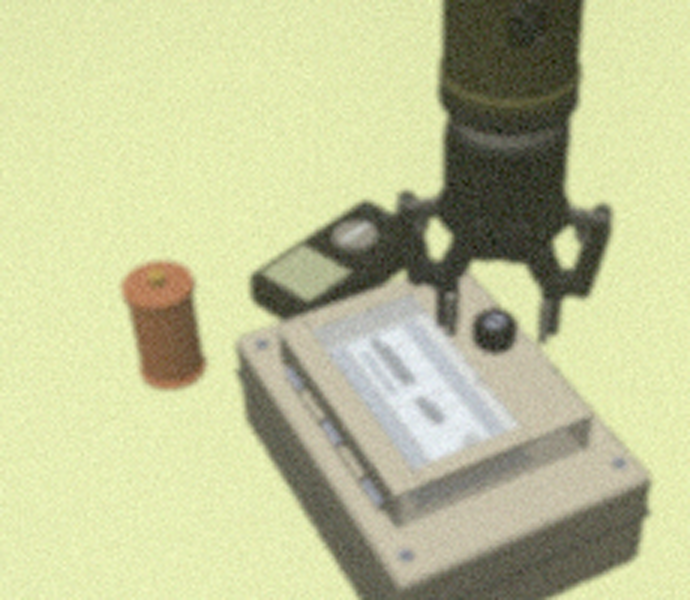

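Request:
send_rows(moves=[{"xyz": [0.002,0.0015,0],"roll": 0},{"xyz": [0,0,0],"roll": 0},{"xyz": [0,0,0],"roll": 0}])

```text
time: 22.9
ee_pos: [495.8, 8.9, 112.8]
tcp_rot: [[0.57, 0.822, -0.0], [0.822, -0.57, -0.0], [-0.0, -0.0, -1.0]]
ft_force: [-0.3, -0.1, 0.4]
finger_gap: 55.3
```

Request:
send_rows(moves=[{"xyz": [0,0,0],"roll": 0},{"xyz": [0,0,0],"roll": 0},{"xyz": [0,0,0],"roll": 0},{"xyz": [0,0,0],"roll": 0},{"xyz": [0,0,0],"roll": 0},{"xyz": [0,0,0],"roll": 0}], gripper=1, squeeze=50)

```text
time: 23.4
ee_pos: [496.1, 8.4, 113.1]
tcp_rot: [[0.569, 0.822, 0.001], [0.822, -0.569, -0.0], [0.0, 0.001, -1.0]]
ft_force: [1.1, -1.6, 2.5]
finger_gap: 25.9
```

Request:
send_rows(moves=[{"xyz": [0,0,0],"roll": -0.1},{"xyz": [0,0,0],"roll": -0.1},{"xyz": [0,0,0],"roll": -0.1},{"xyz": [0,0,0],"roll": -0.1},{"xyz": [0,0,0],"roll": -0.1}])

```text
time: 23.82
ee_pos: [496.4, 8.1, 113.0]
tcp_rot: [[0.896, 0.444, 0.001], [0.444, -0.896, -0.0], [0.001, 0.001, -1.0]]
ft_force: [2.1, -2.1, 0.3]
finger_gap: 25.4
```

```bash
cat > k.py <<'E'
from h import *
import sys
s=sense();print(s['ee_pos'].round(1),s['ft_force'].round(1),s['joint_pos'].round(2),s['wrist_torque'].round(2),np.degrees(np.arctan2(s['tcp_rot'][1,0],s['tcp_rot'][0,0])).round(2),s['finger_gap'])
sc=read_camera('wrist')
cv2.imwrite(f'pics/{sys.argv[1]}.png',cv2.resize(np.clip(sc*1.6,0,255).astype(np.uint8)[200:400,180:470],None,fx=2.6,fy=2.6))
E
python3 k.py w24
```

```text
[496.4   8.1 113. ] [ 2.1 -2.1  0.3] [ 0.07  0.43 -0.19  1.98  0.12  0.75 -1.3 ] [-0.54 -0.51  0.03] 26.38 25.352956776016725
```

View pics/w24.png

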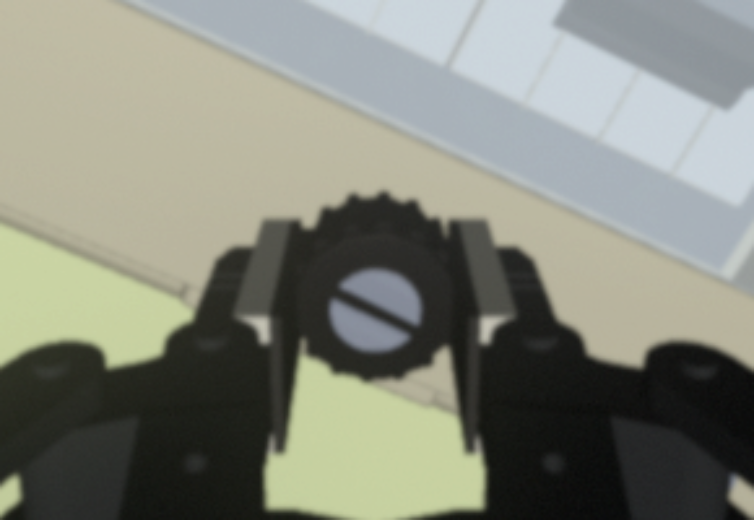

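Request:
send_rows(moves=[{"xyz": [-0.001,0,0],"roll": -0.07},{"xyz": [0,0,0],"roll": -0.07},{"xyz": [0,0,0],"roll": -0.07},{"xyz": [0,0,0],"roll": -0.05}])

```text
time: 24.2
ee_pos: [496.5, 7.9, 113.2]
tcp_rot: [[0.979, 0.203, 0.003], [0.203, -0.979, -0.001], [0.003, 0.001, -1.0]]
ft_force: [6.0, -3.5, -2.0]
finger_gap: 25.6
```

```bash
python3 k.py w25
```

```text
[496.5   7.9 113.2] [ 6.  -3.5 -2. ] [ 0.02  0.42 -0.12  1.98  0.07  0.74 -1.51] [-0.87 -1.14 -0.05] 11.69 25.588464759868916
```

Request:
send_rows(moves=[{"xyz": [0,0,0],"roll": -0.05},{"xyz": [0,0,0],"roll": -0.05}])

```text
time: 24.42
ee_pos: [496.4, 7.9, 113.1]
tcp_rot: [[0.994, 0.107, 0.003], [0.107, -0.994, -0.001], [0.003, 0.001, -1.0]]
ft_force: [6.0, -3.4, -2.7]
finger_gap: 26.1
```

```bash
python3 k.py w26
```

```text
[496.4   7.9 113.1] [ 6.  -3.4 -2.7] [-0.    0.42 -0.09  1.98  0.06  0.74 -1.59] [-0.85 -1.27  0.97] 6.12 26.12310496458083
```

Request:
send_rows(moves=[{"xyz": [0,0,0],"roll": -0.05},{"xyz": [0,0,0],"roll": -0.05}])

```text
time: 24.63
ee_pos: [496.6, 7.8, 113.2]
tcp_rot: [[1.0, 0.005, 0.004], [0.005, -1.0, -0.001], [0.004, 0.001, -1.0]]
ft_force: [5.2, -3.7, -0.9]
finger_gap: 25.9
```

```bash
python3 k.py w27; python3 -c "
import cv2,numpy as np
cv2.imwrite('pics/c27.png',np.hstack([cv2.imread(f'pics/w{i}.png')[180:400,250:510] for i in (25,26,27)]))"
```

```text
[496.6   7.8 113.2] [ 5.2 -3.7 -0.9] [-0.02  0.42 -0.06  1.98  0.04  0.74 -1.67] [-0.82 -1.19  0.06] 0.31 25.90274088424905
```

View pics/c27.png

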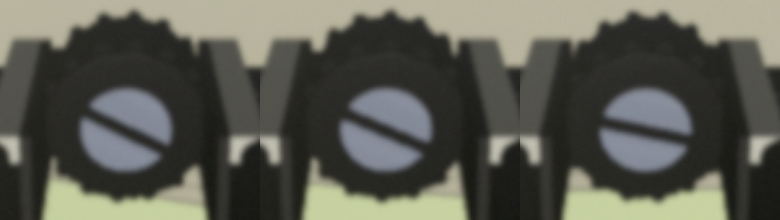

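```bash
cat > k.py <<'E'
from h import *
import sys
s=sense();p=camera_params('wrist')
print(s['ee_pos'].round(1),s['ft_force'].round(1),'J7',s['joint_pos'][6].round(2),'Tz',s['wrist_torque'].round(2)[2],'yaw',np.degrees(np.arctan2(s['tcp_rot'][1,0],s['tcp_rot'][0,0])).round(2),s['finger_gap'].round(1))
im=read_camera('wrist')
big=cv2.resize(np.clip(im*1.6,0,255).astype(np.uint8)[200:400,180:470],None,fx=2.6,fy=2.6)
cv2.imwrite(f'pics/{sys.argv[1]}.png',big)
g=im.astype(int)
# metal cap: brightish & bluish, near expected
u,v=proj(p,(495,8.3,142))
yy,xx=np.mgrid[0:480,0:640]
near=np.hypot(xx-u,yy-v)<24
m=((g[...,0]>70)&(g[...,0]>=g[...,2])&near).astype(np.uint8)
n,l,st,c=cv2.connectedComponentsWithStats(m)
pts=np.argwhere(m>0)[:,::-1].astype(np.float32)
hull=cv2.convexHull(pts); hm=np.zeros_like(m); cv2.fillConvexPoly(hm,hull.astype(np.int32),1)
hm=cv2.erode(hm,np.ones((3,3),np.uint8))
lum=g.sum(2).astype(float); thr=np.median(lum[m>0])
W=np.clip(thr*0.85-lum,0,None)*hm
ys,xs=np.nonzero(W); w=W[ys,xs]
P=np.array([onz(p,(a,b),142)[:2] for a,b in zip(xs,ys)])
c=(P*w[:,None]).sum(0)/w.sum(); C=((P-c)*w[:,None]).T@(P-c)/w.sum()
e,V=np.linalg.eigh(C); d=V[:,1]
HP=np.array([onz(p,q,142)[:2] for q in hull[:,0]])
print('npix',len(pts),'slot heading deg (mod180)',(np.degrees(np.arctan2(d[1],d[0]))%180).round(1),'elong',np.sqrt(e[1]/e[0]).round(2),'cap centre',cv2.minEnclosingCircle(HP.astype(np.float32)))
E
python3 k.py w28
```

```text
Traceback (most recent call last):
  File "k.py", line 4, in <module>
    print(s['ee_pos'].round(1),s['ft_force'].round(1),'J7',s['joint_pos'][6].round(2),'Tz',s['wrist_torque'].round(2)[2],'yaw',np.degrees(np.arctan2(s['tcp_rot'][1,0],s['tcp_rot'][0,0])).round(2),s['finger_gap'].round(1))
                                                                                                                                                                                                    ^^^^^^^^^^^^^^^^^^^^^
AttributeError: 'float' object has no attribute 'round'
```

```bash
sed -i "s/s\['finger_gap'\].round(1)/round(s['finger_gap'],1)/" k.py; python3 k.py w28
```

```text
[496.5   7.8 113.1] [ 5.5 -5.  -1.8] J7 -1.68 Tz -0.01 yaw 0.09 26.0
npix 652 slot heading deg (mod180) 76.5 elong 6.13 cap centre ((494.36639404296875, 8.395946502685547), 7.5217719078063965)
```

View pics/w28.png

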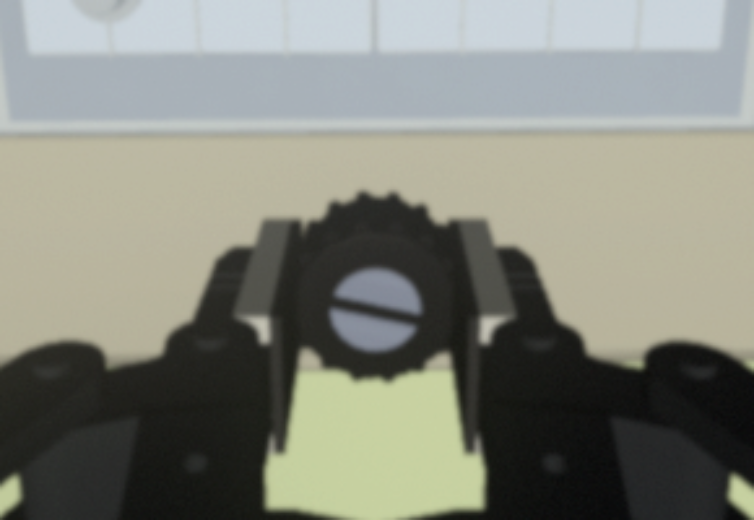

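Request:
send_rows(moves=[{"xyz": [0,0,0],"roll": 0},{"xyz": [0,0,0],"roll": 0},{"xyz": [0,0,0],"roll": 0},{"xyz": [0,0,0],"roll": 0.1},{"xyz": [0,0,0],"roll": 0.1},{"xyz": [0,0,0],"roll": 0.1},{"xyz": [0,0,0],"roll": 0.1},{"xyz": [0,0,0],"roll": 0}], gripper=0.45)

```text
time: 25.4
ee_pos: [494.1, 8.9, 112.7]
tcp_rot: [[0.917, 0.4, -0.001], [0.4, -0.917, 0.0], [-0.001, -0.001, -1.0]]
ft_force: [-0.4, -0.2, 0.0]
finger_gap: 46.9
```

```bash
python3 k.py w29
```

```text
[494.1   8.9 112.7] [-0.4 -0.2  0. ] J7 -1.34 Tz -0.04 yaw 23.56 46.9
npix 673 slot heading deg (mod180) 76.7 elong 6.37 cap centre ((494.4564514160156, 8.155030250549316), 7.538378715515137)
```

Request:
send_rows(moves=[{"xyz": [0,-0.0005,0],"roll": 0},{"xyz": [0,0,0],"roll": 0},{"xyz": [0,0,0],"roll": 0},{"xyz": [0,0,0],"roll": 0},{"xyz": [0,0,0],"roll": 0},{"xyz": [0,0,0],"roll": 0}], gripper=1, squeeze=60)

```text
time: 25.95
ee_pos: [494.8, 7.5, 113.1]
tcp_rot: [[0.919, 0.394, 0.0], [0.394, -0.919, -0.001], [0.0, 0.001, -1.0]]
ft_force: [-0.4, -4.9, 3.7]
finger_gap: 25.4
```

Request:
send_rows(moves=[{"xyz": [0,0,0],"roll": -0.04},{"xyz": [0,0,0],"roll": 0}])

```text
time: 26.12
ee_pos: [494.8, 7.5, 113.0]
tcp_rot: [[0.935, 0.355, 0.0], [0.355, -0.935, -0.001], [-0.0, 0.001, -1.0]]
ft_force: [0.8, -6.0, 4.7]
finger_gap: 25.7
```

```bash
python3 k.py w30
```

```text
[494.8   7.5 113. ] [ 0.8 -6.   4.7] J7 -1.38 Tz -0.11 yaw 20.79 25.7
npix 665 slot heading deg (mod180) 74.3 elong 6.3 cap centre ((494.61004638671875, 8.292329788208008), 7.48362922668457)
```

Request:
send_rows(moves=[{"xyz": [0,0,0],"roll": -0.04},{"xyz": [0,0,0],"roll": 0}])

```text
time: 26.33
ee_pos: [494.8, 7.5, 113.0]
tcp_rot: [[0.948, 0.317, 0.0], [0.317, -0.948, -0.001], [0.0, 0.001, -1.0]]
ft_force: [-0.2, -5.9, 4.2]
finger_gap: 25.4
```

```bash
python3 k.py w31
```

```text
[494.8   7.5 113. ] [-0.2 -5.9  4.2] J7 -1.41 Tz -0.01 yaw 18.5 25.4
npix 666 slot heading deg (mod180) 72.0 elong 6.32 cap centre ((494.605712890625, 8.355596542358398), 7.4846625328063965)
```

Request:
send_rows(moves=[{"xyz": [0,0,0],"roll": -0.04},{"xyz": [0,0,0],"roll": 0}])

```text
time: 26.55
ee_pos: [494.8, 7.6, 113.0]
tcp_rot: [[0.96, 0.28, 0.0], [0.28, -0.96, -0.001], [0.0, 0.001, -1.0]]
ft_force: [-0.6, -5.7, 4.0]
finger_gap: 25.2
```

```bash
python3 k.py w32
```

```text
[494.8   7.6 113. ] [-0.6 -5.7  4. ] J7 -1.45 Tz 0.25 yaw 16.27 25.2
npix 661 slot heading deg (mod180) 71.0 elong 6.03 cap centre ((494.5819396972656, 8.234859466552734), 7.510852336883545)
```

Request:
send_rows(moves=[{"xyz": [0,0,0],"roll": -0.04},{"xyz": [0,0,0],"roll": 0}])

```text
time: 26.77
ee_pos: [494.8, 7.7, 113.0]
tcp_rot: [[0.97, 0.243, 0.0], [0.243, -0.97, -0.001], [0.0, 0.001, -1.0]]
ft_force: [0.4, -5.6, 4.7]
finger_gap: 25.2
```

```bash
python3 k.py w33
```

```text
[494.8   7.7 113. ] [ 0.4 -5.6  4.7] J7 -1.48 Tz 0.86 yaw 14.06 25.2
npix 663 slot heading deg (mod180) 70.7 elong 6.08 cap centre ((494.57763671875, 8.278884887695312), 7.510303497314453)
```

Firm stop (0.86 N m, slot no longer turning). Release gently and check.

Request:
send_rows(moves=[{"xyz": [0,0,0],"roll": 0},{"xyz": [0,0,0],"roll": 0},{"xyz": [0,0,0],"roll": 0},{"xyz": [0,0,0],"roll": 0}], gripper=0.4)

```text
time: 27.15
ee_pos: [494.3, 8.8, 112.6]
tcp_rot: [[0.97, 0.244, -0.001], [0.244, -0.97, 0.001], [-0.001, -0.001, -1.0]]
ft_force: [-0.2, 0.4, -0.2]
finger_gap: 51.3
```

```bash
python3 k.py w34
```

```text
[494.3   8.8 112.6] [-0.2  0.4 -0.2] J7 -1.48 Tz 0.0 yaw 14.11 51.3
npix 674 slot heading deg (mod180) 71.6 elong 6.11 cap centre ((494.41900634765625, 8.223254203796387), 7.555257797241211)
```

Request:
send_rows(moves=[{"xyz": [0,0,0.015],"roll": 0},{"xyz": [0,0,0.03],"roll": 0},{"xyz": [0,0,0.04],"roll": 0},{"xyz": [-0.02,0,0.03],"roll": 0},{"xyz": [-0.03,0,0],"roll": 0},{"xyz": [-0.03,0,0],"roll": 0},{"xyz": [-0.02,0,0],"roll": 0},{"xyz": [0,0,0],"roll": 0}])

```text
time: 27.87
ee_pos: [390.4, 8.1, 227.9]
tcp_rot: [[0.97, 0.244, -0.002], [0.244, -0.97, -0.0], [-0.002, -0.0, -1.0]]
ft_force: [-0.0, -0.4, 0.2]
finger_gap: 51.3
```

Run:
```python
from h import *
s=sense();print(s['time'],s['ee_pos'],s['ft_force'])
p=camera_params('wrist');w=read_camera('wrist');sc=read_camera('scene')
cv2.imwrite('pics/w35.png',np.clip(w*1.8,0,255).astype(np.uint8))
cv2.imwrite('pics/s35.png',cv2.resize(np.clip(sc*2.,0,255).astype(np.uint8)[130:330,200:430],None,fx=3.3,fy=3,interpolation=cv2.INTER_CUBIC))
```

```text
27.8667 [390.43883124   8.14586127 227.94821006] [-0.01893352 -0.41361325  0.20873722]
```

View pics/w35.png

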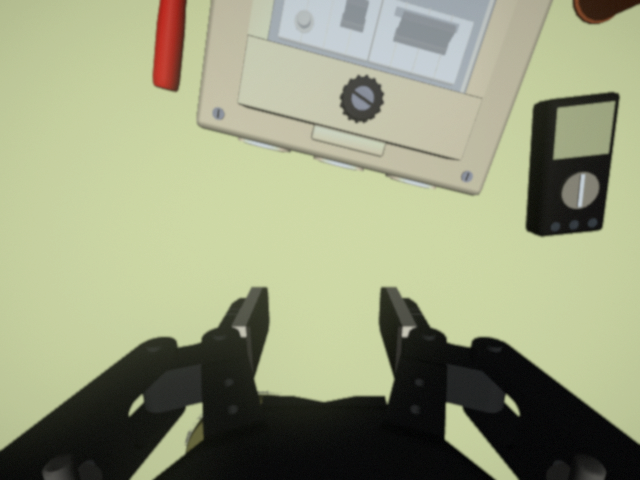

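View pics/s35.png

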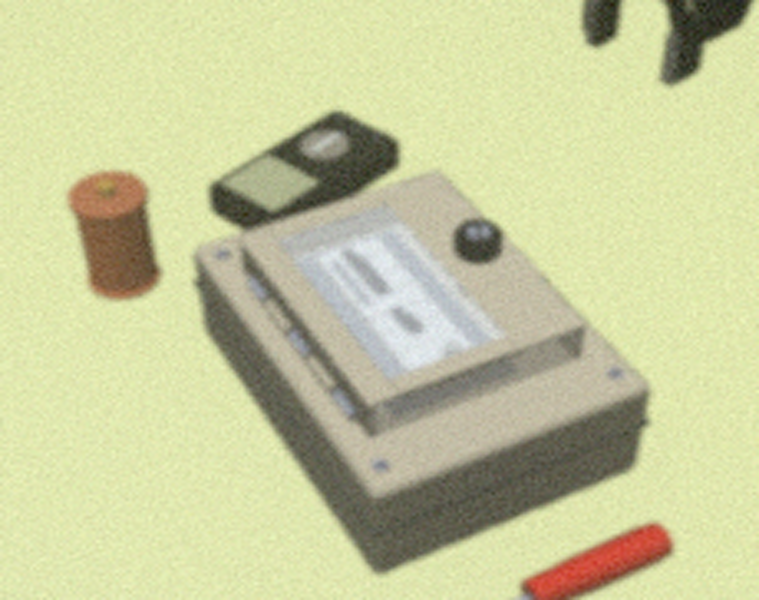

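```bash
python3 -c "
from workcell import *
print(close_job())"
```

```text
the job is handed in; nothing more can be done
None
```

The trip test is done and I handed the job in at about 28 s of the 72 s allowed. I pressed the test button until the residual-current device's lever dropped. I then pushed the lever back on from the front, swung the cover shut, and pressed the knob in and turned it clockwise to its stop.

**Last checks:**
- **Levers:** in the final wrist and scene pictures both levers look on, leaning towards the hinge.
- **Cover:** it is shut.
- **Knob:** it stays down about 6 mm when let go. At the stop it resisted with 0.86 N m and the slot no longer turned. After release the slot had moved back by about 1 degree, which is within the measuring noise.
- **Things around the box:** the can, multimeter and screwdriver look unmoved.
- **Robot:** it stands clear and touches nothing.

**What did not go as expected:**
- **Fingertip height:** the shut fingertips turned out to stand about 16 mm behind the reported tool point, not 11 mm ahead of it. I found heights by touch instead.
- **First knob press:** it stopped on the thread's crest at about 43 N wrist force before going in.
- **Knob backed off:** at the stop the grip slipped twice, after I raised the squeeze to 110 N and again later at 50 N. The knob turned back about 35 degrees the first time and about 5 degrees the second. Each time I gripped it again and turned it back to its stop.

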